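# Rack the field samples in reverse order

### The arm

A 6-joint arm with a two-finger parallel gripper is mounted at the origin on the work surface. World frame = base frame: x ahead of the robot, y to its left, z up, the work surface at z = 0. Lengths are in m, angles in degrees, forces in N, time in s.
With the tool pointing down it reaches from about 0.375 to 0.925 m from the base axis. Payload 5.7 kg.
Tool frame: the origin (TCP) lies at the very end of the fingers, on their centre line; the grasp point (between the pads) lies 19 mm behind it; y points along the fingers, x is the direction in which the jaws open and shut, and the axes are right-handed (so a half turn about y gives the same grasp; the last joint's range is limited). The gripper opens to 85 mm and grips with 20 to 120 N. Pads are 22 mm wide; open, the fingers measure 114 mm over their backs; the gripper's body (76 mm by 85 mm) begins 54 mm behind the grasp point. The pads swing forward as they close: fully open they stand 13 mm farther back than shut.
Start: joints at [62.332, 20.558, 86.54, -0, 72.909, -6.595], TCP at [0.216, 0.56, 0.231] pointing down, gripper open.
Joint ranges: [-170.27, 170.27], [-57.76, 135], [12.27, 136.19], [-55.21, 235.2], [11.17, 155.16], [-170.74, 170.74]. Speed limits (degrees/s): [136.94, 136.94, 180, 180, 180, 180].

### API

Orientations are given as a 3x3 rotation matrix whose columns are the frame's x, y, z axes.
In Python, from rig import ctrl, get_image, calibration gives the robot as it stands. The module is installed in compiled form; this text tells all that it offers.
- The arm moves only by the shell command python3 -m crank 'ROWS' [FORCE]. ROWS is JSON, a list of rows, each a list of 3 entries, a list of its own where there are three numbers: the shift along the tool's x, y, z in mm, then the turn, a rotation vector about the tool's x, y, z in rad, then the opening, from 0 (shut) to 1 (fully open). In form: [[[x, y, z], [rx, ry, rz], grip], ...]. A call has exactly 10 rows; each row is the pose to reach, as a shift and turn from the pose commanded when the call began, along the tool's axes at that moment; what a row does not reach only later rows make up. A row lasts 1/10 s, in which the tool goes at most 50 mm and 8.59 degrees, less where a joint would pass 70% of its speed; a pose out of reach is approached as far as the arm can. A call with a gripper value outside its range is refused whole. The fingers move at their own pace and stop on an object; FORCE is the grip in N (left out, the last holds). Time passes only in rows, so rows that repeat a pose let the fingers close, or fill a call up. It gives the time, the measured TCP pose, the force and the opening at its end, in the units of the state.
- ctrl.get_state(): the state, without advancing time (a new reading comes with each control period).
- get_image(name): name is "scene" or "top" or "wrist"; returns the picture (400x640x3 uint8, red, green, blue); there is no depth.
- calibration(name): a dict with "camera_matrix" (3x3 intrinsics, pixels), "rvec" (rotation vector, rad) and "tvec" (3), from world to camera coordinates, as OpenCV has them. Camera axes: x right, y down, z forward; pixel columns grow to the right and rows downward; lengths in m; the calibration is good to about 2 mm. The wrist camera is an equidistant fisheye: a pixel r from the principal point sees the ray r / f radians off the axis. A picture is of the moment at which its call begins: read the wrist's pose just before it. calibration takes no time and is no camera call; for the wrist camera it gives the pose at the moment of the call.
- ctrl.sign_off(): hands the job in, once; it reports no verdict.
The state is a dict: "t": time; "joints": joint angles; "dq": joint speeds; "effort": joint torques, N m; "tcp_pos": TCP position; "tcp_rot": TCP orientation; "wrist_force": force on the tool from outside, world axes, zero at the start; "moment": the same for the moment, N m; "gripper_width": finger opening in m.
Only numpy, scipy, OpenCV 4.12 (cv2) and the standard library are available. Lean on these libraries where they do the work, as an engineer would, in place of code of your own. Each camera call takes 0.05 s, during which the arm holds its last target.

### The job

Move the four sample containers from the white field carrier into the black bench rack, one to each pocket, in reverse order: the container nearest the carrier's handle goes to the pocket farthest from the rack's handle, and so on, until the one farthest from the carrier's handle stands in the pocket next to the rack's handle. Keep them upright and set each one down gently, without dropping it, so that it stands flat on the floor of its pocket.

Things in the scene. Friction and masses are not known exactly. Their poses are not given: they have to be found in the camera images.
- center_a (a point): Tall white plastic bottle, the tallest container, with a shoulder and a narrow cap. Round, 100 mm tall, body 40 mm in diameter up to 72 mm above its underside, cap 25 mm in diameter above that; about 110 g. The point is at its centre, half-way up (50 mm above its underside, on its axis); z points up along its axis. Loose; starts in a seat of the carrier.
- center_b (a point): Squat white plastic jar with a broad screw lid wider than its body, the shortest container. Round, 72 mm tall, body 40 mm in diameter up to 50 mm above its underside, lid 46 mm in diameter from there to the top; about 120 g. The point is at its centre, half-way up (36 mm above its underside, on its axis); z points up along its axis. Loose; starts in a seat of the carrier.
- center_c (a point): Brown glass dropper bottle with a thin black rubber teat on top. Round, 92 mm tall, body 37 mm in diameter up to 60 mm above its underside, then a thin neck, a 23 mm collar and a 13 mm teat; about 100 g. The point is at its centre, half-way up (46 mm above its underside, on its axis); z points up along its axis. Loose; starts in a seat of the carrier.
- center_d (a point): Straight-sided steel canister with a flat bar grip across its lid. Round, 84 mm tall, 42 mm in diameter up to 74 mm above its underside, then a flat bar 34 x 6 mm and 10 mm high; about 160 g. The point is at its centre, half-way up (42 mm above its underside, on its axis); z points up along its axis. Loose; starts in a seat of the carrier.
- carrier: White field carrier, fixed on the table, 70 mm wide (x), 268 mm long (y), with a steel arch handle (55 mm high) at its +y end, 146 mm from the middle. Origin: middle of its underside, at table level. Four seats in a row at x = 0, y = +99 (nearest the handle), +33, -33, -99 mm. Containers stand 7 mm above the origin.
- rack: Black bench rack with grey pocket walls, fixed, empty, 70 mm wide (x), 268 mm long (y), with a steel arch handle (55 mm high) at its +y end, 146 mm from the middle. Origin: middle of its underside, at table level. Four pockets in a row at x = 0, y = +99 (nearest the handle), +33, -33, -99 mm: 62 mm square inside, floor 5 mm and wall tops 14 mm above the origin, walls 4 mm thick.
- seat_a: The fixed white square seat of the carrier in which the tall white bottle stands at the start (told from the other seats only by that): 65 mm square outside, walls 3 mm thick, its rim 12 mm above its underside and its floor 3 mm above its underside. Origin: the middle of its underside, 4 mm above the table; axes as the carrier's.
- seat_b: The fixed white square seat of the carrier in which the squat white jar stands at the start (told from the other seats only by that): 65 mm square outside, walls 3 mm thick, its rim 12 mm above its underside and its floor 3 mm above its underside. Origin: the middle of its underside, 4 mm above the table; axes as the carrier's.
- seat_c: The fixed white square seat of the carrier in which the brown dropper bottle stands at the start (told from the other seats only by that): 65 mm square outside, walls 3 mm thick, its rim 12 mm above its underside and its floor 3 mm above its underside. Origin: the middle of its underside, 4 mm above the table; axes as the carrier's.
- seat_d: The fixed white square seat of the carrier in which the steel canister stands at the start (told from the other seats only by that): 65 mm square outside, walls 3 mm thick, its rim 12 mm above its underside and its floor 3 mm above its underside. Origin: the middle of its underside, 4 mm above the table; axes as the carrier's.
Not all that is in view belongs to the job. What is shaped like the part that bears center_b but green or red is not meant.

How it is judged (in metres and radians):
At the end, for the whole second after the job is handed in: Each container stands upright (within 0.08 rad), at rest and released, on the floor of its own rack pocket, within 14 mm of the pocket's middle along both rack axes; the pocket mirrors its first seat: seat at y in the carrier's frame, pocket at -y in the rack's frame (((y of seat_a in the frame of carrier between 0.079 and 0.119 m and y of center_a in the frame of rack between -0.113 and -0.085 m) or (y of seat_a in the frame of carrier between 0.013 and 0.053 m and y of center_a in the frame of rack between -0.047 and -0.019 m) or (y of seat_a in the frame of carrier between -0.053 and -0.013 m and y of center_a in the frame of rack between 0.019 and 0.047 m) or (y of seat_a in the frame of carrier between -0.119 and -0.079 m and y of center_a in the frame of rack between 0.085 and 0.113 m)) and x of center_a in the frame of rack between -0.014 and 0.014 m and z of center_a in the frame of rack between 0.048 and 0.06 m and angle between each of center_a, center_b, center_c, center_d's own z axis and vertical below 0.08 rad and linear speed of each of jar_a, jar_b, jar_c, jar_d below 0.02 m/s and ((y of seat_b in the frame of carrier between 0.079 and 0.119 m and y of center_b in the frame of rack between -0.113 and -0.085 m) or (y of seat_b in the frame of carrier between 0.013 and 0.053 m and y of center_b in the frame of rack between -0.047 and -0.019 m) or (y of seat_b in the frame of carrier between -0.053 and -0.013 m and y of center_b in the frame of rack between 0.019 and 0.047 m) or (y of seat_b in the frame of carrier between -0.119 and -0.079 m and y of center_b in the frame of rack between 0.085 and 0.113 m)) and x of center_b in the frame of rack between -0.014 and 0.014 m and z of center_b in the frame of rack between 0.034 and 0.046 m and ((y of seat_c in the frame of carrier between 0.079 and 0.119 m and y of center_c in the frame of rack between -0.113 and -0.085 m) or (y of seat_c in the frame of carrier between 0.013 and 0.053 m and y of center_c in the frame of rack between -0.047 and -0.019 m) or (y of seat_c in the frame of carrier between -0.053 and -0.013 m and y of center_c in the frame of rack between 0.019 and 0.047 m) or (y of seat_c in the frame of carrier between -0.119 and -0.079 m and y of center_c in the frame of rack between 0.085 and 0.113 m)) and x of center_c in the frame of rack between -0.014 and 0.014 m and z of center_c in the frame of rack between 0.044 and 0.056 m and ((y of seat_d in the frame of carrier between 0.079 and 0.119 m and y of center_d in the frame of rack between -0.113 and -0.085 m) or (y of seat_d in the frame of carrier between 0.013 and 0.053 m and y of center_d in the frame of rack between -0.047 and -0.019 m) or (y of seat_d in the frame of carrier between -0.053 and -0.013 m and y of center_d in the frame of rack between 0.019 and 0.047 m) or (y of seat_d in the frame of carrier between -0.119 and -0.079 m and y of center_d in the frame of rack between 0.085 and 0.113 m)) and x of center_d in the frame of rack between -0.014 and 0.014 m and z of center_d in the frame of rack between 0.04 and 0.052 m); the robot touches nothing.
It fails at once if a container is tipped more than 40 degrees (angle between any of center_a, center_b, center_c, center_d's own z axis and vertical above 0.7 rad).
It fails at once if a container is dropped: it moves faster than 0.7 m/s with no finger holding it ((linear speed of jar_a above 0.7 m/s and contact force between the fingers and jar_a below 0.2 N) or (linear speed of jar_b above 0.7 m/s and contact force between the fingers and jar_b below 0.2 N) or (linear speed of jar_c above 0.7 m/s and contact force between the fingers and jar_c below 0.2 N) or (linear speed of jar_d above 0.7 m/s and contact force between the fingers and jar_d below 0.2 N)).
It also fails if it takes over 102 s, if anything falls off the work surface, if the arm or the gripper's body presses on something with over 40 N, if the wrist force passes 120 N, or if a joint passes its speed limit or range.

## Working session

There is one attempt and no reset: what is moved stays moved. The work goes in short steps, Python scripts to look and compute and a shell command to move; the robot and the scene stay as the last step left them, time stands still between calls to the robot, and variables do not carry over. Pictures are saved under pics/ and viewed, and the job is handed in when it is done.

```bash
mkdir -p pics
python3 - <<'E'
from rig import ctrl,get_image,calibration
import cv2
s=ctrl.get_state();print(s)
for n in("scene","top","wrist"):
    c=calibration(n);print(n,c)
    cv2.imwrite(f"pics/{n}0.png",get_image(n)[:,:,::-1])
E
```

```text
{'t': 0.0, 'joints': array([ 6.23311411e+01,  2.05971332e+01,  8.65982951e+01, -2.29350891e-04,
        7.29083914e+01, -6.59530309e+00]), 'dq': array([ 0.06337219,  0.02858326,  0.00967969, -0.04777678,  0.08648251,
       -0.03688923]), 'effort': array([-7.07671916e-06, -5.27623773e+01, -2.78618306e+01, -5.65590908e-04,
        1.31014150e-02,  7.39927202e-06]), 'tcp_pos': array([0.21543998, 0.55926811, 0.23046651]), 'tcp_rot': array([[ 3.59564320e-01, -8.38029997e-04, -9.33119927e-01],
       [ 9.33118566e-01, -1.60656166e-03,  3.59565238e-01],
       [-1.80044115e-03, -9.99998358e-01,  2.04319100e-04]]), 'wrist_force': array([ 0.02106901,  0.72042471, -0.41693148]), 'moment': array([-0.0217095 , -0.0369241 , -0.03498281]), 'gripper_width': 0.08548387321273605}
scene {'camera_matrix': array([[433.33555995,   0.        , 318.01804629],
       [  0.        , 433.33555995, 196.84867622],
       [  0.        ,   0.        ,   1.        ]]), 'rvec': array([ 2.21023386,  0.89925882, -0.36528583]), 'tvec': array([-0.36414822, -0.20048749,  1.35239054])}
top {'camera_matrix': array([[476.97811176,   0.        , 312.65186258],
       [  0.        , 476.97811176, 203.22894162],
       [  0.        ,   0.        ,   1.        ]]), 'rvec': array([ 2.14460872, -2.10796414,  0.16213644]), 'tvec': array([-0.02400841,  0.52359775,  1.16903554])}
wrist {'camera_matrix': array([[309.70691629,   0.        , 322.18528265],
       [  0.        , 309.70691629, 194.95986836],
       [  0.        ,   0.        ,   1.        ]]), 'rvec': array([-2.40272204, -1.64932663, -0.21664912]), 'tvec': array([-0.59931258, -0.03388478,  0.37883174])}
```

View pics/scene0.png

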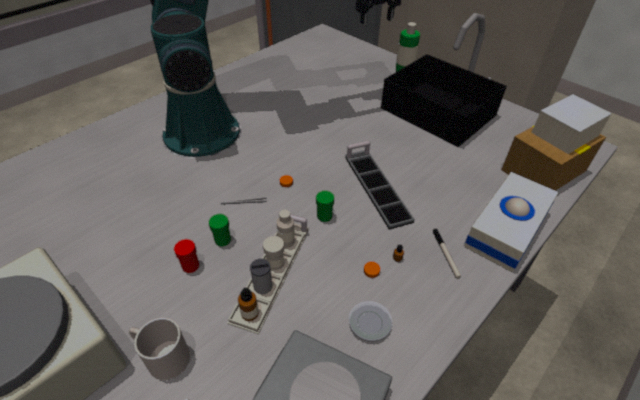

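View pics/top0.png

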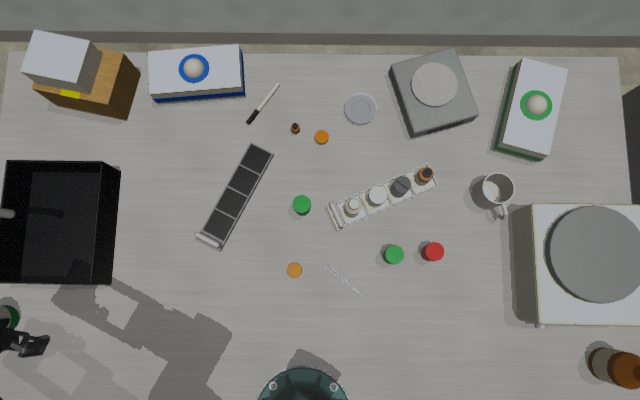

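View pics/wrist0.png

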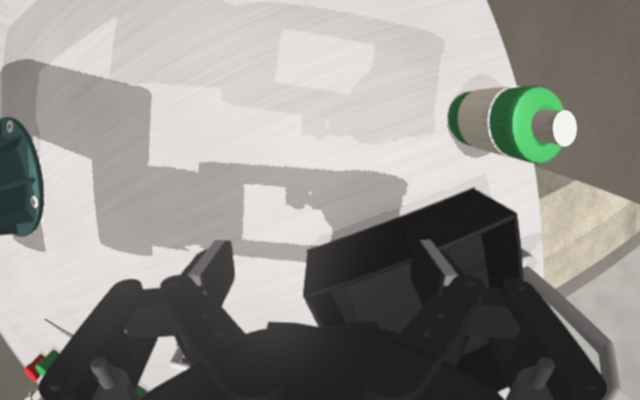

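The top view shows the carrier at (333–437, 165–230) with its handle at the left end, near (337,217). From the handle the order is bottle a, jar b, canister d, dropper c. The rack spans (197–273, 145–248), with its handle at lower left near (210,241).

Run:
```python
import cv2,numpy as np
im=cv2.imread("pics/top0.png")
a=cv2.resize(im[155:240,320:445],None,fx=6,fy=6,interpolation=cv2.INTER_CUBIC)
b=cv2.resize(im[138:254,190:280],None,fx=5,fy=5,interpolation=cv2.INTER_CUBIC)
cv2.imwrite("pics/tc.png",a);cv2.imwrite("pics/tr.png",cv2.convertScaleAbs(b,alpha=1.6,beta=10))
```

```text
(no output)
```

View pics/tc.png

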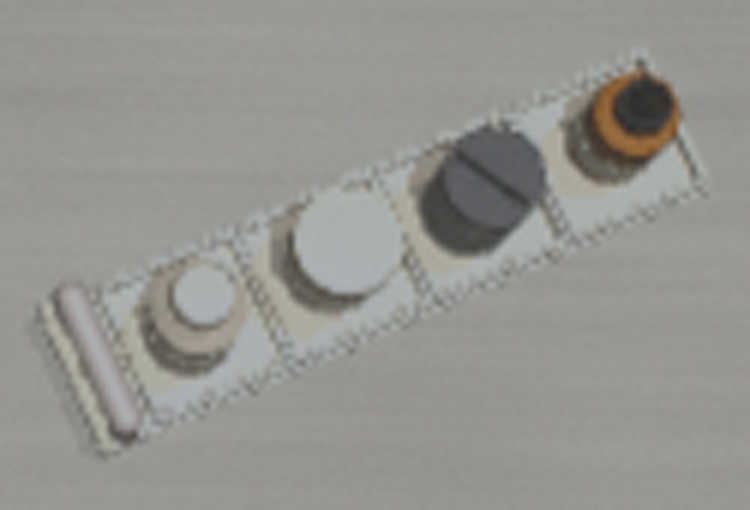

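View pics/tr.png

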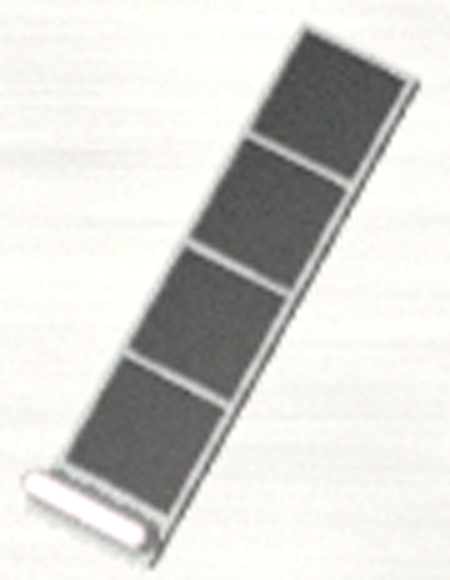

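```bash
cat > h.py <<'E'
import numpy as np,cv2
from rig import ctrl,get_image,calibration
def ray(n,px,c=None):
    c=c or calibration(n);K=c["camera_matrix"];R=cv2.Rodrigues(np.array(c["rvec"]))[0];t=np.array(c["tvec"])
    px=np.atleast_2d(np.array(px,float))
    q=np.c_[(px-K[:2,2])/K[0,0],np.ones(len(px))]
    if n=="wrist":
        r=np.linalg.norm(q[:,:2],axis=1);th=r
        q=np.c_[q[:,:2]/np.maximum(r,1e-9)[:,None]*np.sin(th)[:,None],np.cos(th)]
    return -R.T@t,(R.T@q.T).T
def onz(n,px,z,c=None):
    o,d=ray(n,px,c);z=np.broadcast_to(z,len(d));return o+d*((z-o[2])/d[:,2])[:,None]
def proj(n,P,c=None):
    c=c or calibration(n);P=np.atleast_2d(np.array(P,float))
    return cv2.projectPoints(P,c["rvec"],c["tvec"],c["camera_matrix"],None)[0][:,0]
def fit2(L,W): # rigid 2D local->world
    L=np.array(L,float);W=np.array(W)[:,:2];lc=L.mean(0);wc=W.mean(0)
    H=(L-lc).T@(W-wc);a=np.arctan2(H[0,1]-H[1,0],H[0,0]+H[1,1])
    R=np.array([[np.cos(a),-np.sin(a)],[np.sin(a),np.cos(a)]]);t=wc-R@lc
    return a,t,(W-(L@R.T+t))
E
python3 - <<'E'
from h import *
np.set_printoptions(precision=4,suppress=True)
up=lambda u,o,k:(np.array(u,float)+.5)/k-.5+np.array(o)
rk=up([(248,133),(188,243),(125,353),(350,187),(290,293),(228,406),(303,28),(413,80)],(190,138),5)
W=onz("top",rk,.014)
a,t,res=fit2([(.033,-.066),(.033,0),(.033,.066),(-.033,-.066),(-.033,0),(-.033,.066),(.033,-.132),(-.033,-.132)],W)
print("rack",np.degrees(a),t,res*1000)
ck=up([(235,240),(283,350),(380,180),(428,300),(505,120),(560,243)],(320,155),6)
W=onz("top",ck,.016)
# handle at left: +y left => +x up in image
a2,t2,r2=fit2([(.034,.066),(-.034,.066),(.034,0),(-.034,0),(.034,-.066),(-.034,-.066)],W)
print("carrier",np.degrees(a2),t2,r2*1000)
tops=up([(203,296),(349,242),(495,180),(646,104)],(320,155),6)
T=onz("top",tops,[.107,.079,.081,.099]);print(T)
R=lambda a:np.array([[np.cos(a),-np.sin(a)],[np.sin(a),np.cos(a)]])
print("in carrier",(T[:,:2]-t2)@R(a2)*1000)
print("pockets",[(t+R(a)@[0,y]).round(4) for y in(.099,.033,-.033,-.099)])
im=get_image("scene")
P=proj("scene",T);print(P)
cr=[(t+R(a)@np.array(l)) for l in[(.035,.134),(-.035,.134),(.035,-.134),(-.035,-.134)]]
Q=proj("scene",[(*c,.014) for c in cr])
g=cv2.resize(im[140:340,225:420],None,fx=3,fy=3,interpolation=cv2.INTER_CUBIC)[:,:,::-1].copy()
for p in np.r_[P,Q]: cv2.drawMarker(g,tuple(int(v) for v in (p-[225,140])*3+1),(255,0,255),0,9,1)
cv2.imwrite("pics/s1.png",g)
E
```

```text
rack 63.5645387713301 [0.5574 0.184 ] [[-0.3681 -2.0455]
 [-1.2128 -2.4351]
 [-1.1867 -1.6874]
 [ 0.5248  1.8233]
 [ 2.2915  1.8056]
 [ 1.1929  2.2419]
 [-1.4105  0.4641]
 [ 0.1688 -0.1671]]
carrier 23.36655672893676 [ 0.5552 -0.2052] [[-6.8057 -3.1236]
 [ 7.6384  3.0502]
 [-5.388  -5.5644]
 [ 4.3458  1.0162]
 [-3.9451  0.3514]
 [ 4.1546  4.2702]]
[[ 0.5131 -0.1142  0.107 ]
 [ 0.5414 -0.1761  0.079 ]
 [ 0.568  -0.236   0.081 ]
 [ 0.5967 -0.2947  0.099 ]]
in carrier [[ -2.5421 100.2416]
 [ -1.1454  32.2192]
 [ -0.5238 -33.3565]
 [  2.5975 -98.6003]]
pockets [array([0.4687, 0.2281]), array([0.5278, 0.1987]), array([0.5869, 0.1693]), array([0.646 , 0.1399])]
[[284.4936 212.7456]
 [273.0022 243.1023]
 [259.7837 265.7191]
 [245.4656 286.4115]]
```

View pics/s1.png

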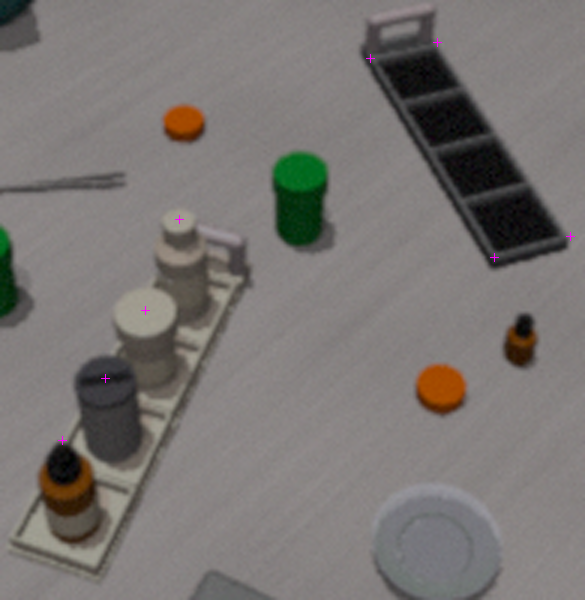

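The scene view agrees with the measured tops and rack corners to a few mm. Next I'll get closer views with the wrist camera.

```bash
cat >> h.py <<'E'
from scipy.spatial.transform import Rotation as Ro
np.set_printoptions(precision=4,suppress=True)
def toolR(yawdeg):
    a=np.radians(yawdeg);x=np.array([np.cos(a),np.sin(a),0]);y=np.array([0,0,-1.]);return np.c_[x,y,np.cross(x,y)]
def go(pos,yaw):
    s=ctrl.get_state();R=s["tcp_rot"];
    d=R.T@(np.array(pos)-s["tcp_pos"])*1000
    print("t",round(s["t"],2),"shift",d.round(1),"|d|",round(float(np.linalg.norm(d)),1),"rot",Ro.from_matrix(R.T@toolR(yaw)).as_rotvec().round(4),"at",s["tcp_pos"].round(4))
E
python3 - <<'E'
from h import *
s=ctrl.get_state();c=calibration("wrist");o,d=ray("wrist",[(322.2,195)],c)
print("cam in tool",s["tcp_rot"].T@(o-s["tcp_pos"]),s["tcp_rot"].T@d[0])
go([.53,.19,.23],63.5)
go([.48,.16,.23],63.5)
E
```

```text
cam in tool [ 0.0006 -0.1426  0.0662] [-0.0005  0.9651 -0.2618]
t 0.2 shift [-231.7    1.  -426.3] |d| 485.2 rot [-0.0001  0.0947 -0.0012] at [0.2155 0.5595 0.2307]
t 0.2 shift [-277.7    1.  -390.4] |d| 479.1 rot [-0.0001  0.0947 -0.0012] at [0.2155 0.5595 0.2307]
```

Run:
```python
from h import *
go([.665,.13,.25],63.5)
```

```text
t 0.2 shift [-239.2  -19.  -573.8] |d| 622.0 rot [-0.0001  0.0947 -0.0012] at [0.2155 0.5595 0.2307]
```

```bash
python3 -m crank '[[[-10,-1,-24],[0,0.02,0],1],[[-26,-3,-64],[0,0.05,0],1],[[-45,-5,-108],[0,0.08,0],1],[[-64,-7,-152],[0,0.095,0],1],[[-82,-9,-196],[0,0.095,0],1],[[-100,-11,-240],[0,0.095,0],1],[[-118,-13,-284],[0,0.095,0],1],[[-136,-15,-328],[0,0.095,0],1],[[-154,-17,-372],[0,0.095,0],1],[[-172,-19,-416],[0,0.095,0],1]]' 40
python3 - <<'E'
from h import *
go([.665,.13,.25],63.5)
E
```

```text
t: 1.2
tcp_pos: [0.5431, 0.2482, 0.2503]
tcp_rot: [[0.447, -0.0, -0.895], [0.895, 0.0, 0.447], [-0.0, -1.0, 0.0]]
wrist_force: [0.6, 0.5, 0.7]
gripper_width: 0.0856
t 1.2 shift [ -51.3    0.3 -161.8] |d| 169.7 rot [-0.0002 -0.0004 -0.0001] at [0.5431 0.2482 0.2503]
```

```bash
python3 -m crank '[[[-10,0,-30],[0,0,0],1],[[-22,0,-70],[0,0,0],1],[[-34,0,-110],[0,0,0],1],[[-45,0,-140],[0,0,0],1],[[-51,0,-160],[0,0,0],1],[[-51,0,-160],[0,0,0],1],[[-51,0,-160],[0,0,0],1],[[-51,0,-160],[0,0,0],1],[[-51,0,-160],[0,0,0],1],[[-51,0,-160],[0,0,0],1]]'
python3 - <<'E'
from h import *
import pickle
c=calibration("wrist");im=get_image("wrist");pickle.dump((c,im),open("w1.pkl","wb"))
cv2.imwrite("pics/w1.png",im[:,:,::-1])
E
```

```text
t: 2.2
tcp_pos: [0.6618, 0.1337, 0.2505]
tcp_rot: [[0.445, -0.0, -0.895], [0.895, 0.0, 0.445], [-0.0, -1.0, 0.0]]
wrist_force: [-0.0, 0.3, -0.1]
gripper_width: 0.0853
```

View pics/w1.png

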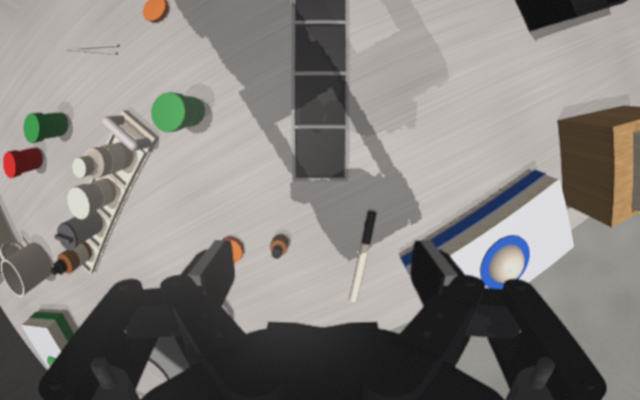

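The rack is seen near the image top: walls at columns 294–346, dividers at rows ~22, 74 and 127, far end at row 178. I'll extract the lines more precisely.

Run:
```python
from h import *
import pickle
c,im=pickle.load(open("w1.pkl","rb"))
g=cv2.resize(im[0:190,275:365],None,fx=3,fy=3,interpolation=cv2.INTER_CUBIC)[:,:,::-1]
g=cv2.convertScaleAbs(g,alpha=1.3)
cv2.imwrite("pics/w1z.png",g)
G=cv2.cvtColor(im,cv2.COLOR_RGB2GRAY).astype(float)
for r in (45,100,150): print(r,G[r,286:306].astype(int),G[r,336:356].astype(int))
col=G[:,308:334].mean(1);print(list(enumerate(col.astype(int)))[15:30]);print(list(enumerate(col.astype(int)))[68:80]);print(list(enumerate(col.astype(int)))[121:133]);print(list(enumerate(col.astype(int)))[172:186])
```

```text
45 [126 125 125 125 124 116 109 102  88  63  49  47  47  47  47  48  45  48
  48  47] [ 68  68  67  67  66  67  66  67  70  92 124 141 146 153 164 173 181 186
 187 188]
100 [129 129 130 128 125 118 112 105  88  67  55  54  54  54  51  52  53  54
  53  54] [ 69  64  54  47  44  42  44  43  52  68  84  92  97 104 110 111 111 111
 112 120]
150 [132 132 132 132 137 149 159 161 142 105  77  76  78  79  79  78  78  79
  79  77] [ 72  72  72  72  72  71  70  73  90 123 152 160 161 172 183 186 188 190
 190 191]
[(15, np.int64(64)), (16, np.int64(64)), (17, np.int64(64)), (18, np.int64(66)), (19, np.int64(82)), (20, np.int64(112)), (21, np.int64(136)), (22, np.int64(134)), (23, np.int64(105)), (24, np.int64(70)), (25, np.int64(55)), (26, np.int64(61)), (27, np.int64(65)), (28, np.int64(67)), (29, np.int64(67))]
[(68, np.int64(48)), (69, np.int64(49)), (70, np.int64(58)), (71, np.int64(79)), (72, np.int64(97)), (73, np.int64(103)), (74, np.int64(92)), (75, np.int64(72)), (76, np.int64(55)), (77, np.int64(50)), (78, np.int64(49)), (79, np.int64(50))]
[(121, np.int64(69)), (122, np.int64(69)), (123, np.int64(72)), (124, np.int64(91)), (125, np.int64(120)), (126, np.int64(139)), (127, np.int64(135)), (128, np.int64(109)), (129, np.int64(83)), (130, np.int64(75)), (131, np.int64(74)), (132, np.int64(75))]
[(172, np.int64(72)), (173, np.int64(71)), (174, np.int64(69)), (175, np.int64(66)), (176, np.int64(67)), (177, np.int64(90)), (178, np.int64(121)), (179, np.int64(134)), (180, np.int64(130)), (181, np.int64(126)), (182, np.int64(128)), (183, np.int64(129)), (184, np.int64(129)), (185, np.int64(130))]
```

View pics/w1z.png

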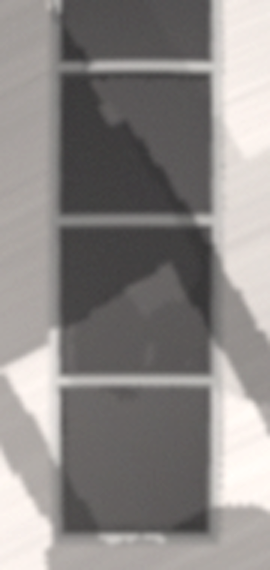

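Run:
```python
from h import *
import pickle
c,im=pickle.load(open("w1.pkl","rb"))
px=[];L=[]
for r,y in((21.4,.066),(72.9,0),(126.4,-.066)):
    px+=[(294.7,r),(345.2,r)];L+=[(-.031,y),(.031,y)]
W=onz("wrist",px,.014,c);a,t,res=fit2(L,W)
print(np.degrees(a),t,res*1000)
R=lambda a:np.array([[np.cos(a),-np.sin(a)],[np.sin(a),np.cos(a)]])
print([(t+R(a)@[0,y]).round(4) for y in(.099,.033,-.033,-.099)])
go([.60,-.115,.25],23.4)
```

```text
63.520832930178024 [0.5568 0.1832] [[-0.1237  0.3314]
 [-0.2403 -0.2419]
 [ 0.3354  0.4817]
 [-0.0862 -0.5659]
 [ 0.1521  0.2244]
 [-0.0373 -0.2297]]
[array([0.4682, 0.2274]), array([0.5273, 0.198 ]), array([0.5864, 0.1685]), array([0.6454, 0.1391])]
t 2.25 shift [-250.1    0.5  -55.2] |d| 256.1 rot [0.     0.7007 0.0001] at [0.662  0.1335 0.2505]
```

Run:
```python
from h import *
go([.60,-.31,.25],23.4)
```

```text
t 2.25 shift [-424.7    0.5 -142.1] |d| 447.8 rot [0.     0.7007 0.0001] at [0.662  0.1335 0.2505]
```

```bash
python3 -m crank '[[[-15,0,-5],[0,0.05,0],1],[[-54,0,-18],[0,0.13,0],1],[[-96,0,-32],[0,0.22,0],1],[[-138,0,-46],[0,0.31,0],1],[[-180,0,-60],[0,0.40,0],1],[[-222,0,-74],[0,0.49,0],1],[[-264,0,-88],[0,0.58,0],1],[[-306,0,-102],[0,0.66,0],1],[[-348,0,-116],[0,0.70,0],1],[[-390,0,-130],[0,0.70,0],1]]'
python3 -m crank '[[[-25,0,18],[0,0,0],1],[[-36,0,13],[0,0,0],1],[[-36,0,13],[0,0,0],1],[[-36,0,13],[0,0,0],1],[[-36,0,13],[0,0,0],1],[[-36,0,13],[0,0,0],1],[[-36,0,13],[0,0,0],1],[[-36,0,13],[0,0,0],1],[[-36,0,13],[0,0,0],1],[[-36,0,13],[0,0,0],1]]'
python3 - <<'E'
from h import *
import pickle
c=calibration("wrist");im=get_image("wrist");pickle.dump((c,im),open("w2.pkl","wb"))
cv2.imwrite("pics/w2.png",im[:,:,::-1])
go([.60,-.31,.25],23.4)
E
```

```text
t: 3.25
tcp_pos: [0.6034, -0.2769, 0.2505]
tcp_rot: [[0.919, -0.0, -0.393], [0.393, -0.001, 0.919], [-0.0, -1.0, -0.0]]
wrist_force: [0.3, -0.2, 0.3]
gripper_width: 0.0854
t: 4.25
tcp_pos: [0.5666, -0.2765, 0.2503]
tcp_rot: [[0.918, -0.0, -0.397], [0.397, -0.0, 0.918], [-0.0, -1.0, -0.0]]
wrist_force: [0.2, -0.1, -0.5]
gripper_width: 0.0855
t 4.3 shift [ 17.5   0.3 -43.9] |d| 47.3 rot [ 0.0001 -0.0003 -0.0001] at [ 0.5665 -0.2766  0.2503]
```

View pics/w2.png

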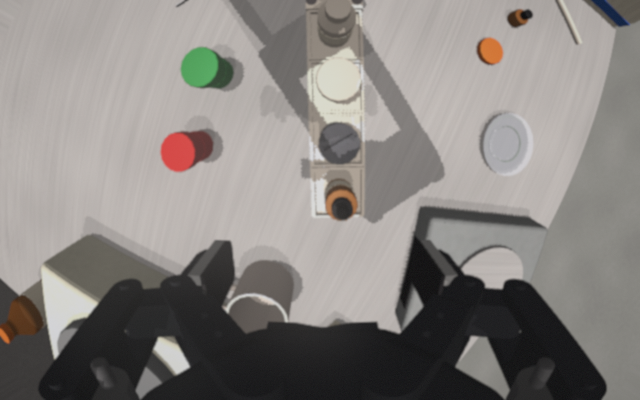

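The wrist image shows the order a (337,15), b (338,79), d (340,143), c (342,205), with the carrier at columns 308–365. I'll zoom in.

Run:
```python
from h import *
import pickle
c,im=pickle.load(open("w2.pkl","rb"))
g=cv2.resize(im[0:225,290:385],None,fx=3.4,fy=3.4,interpolation=cv2.INTER_CUBIC)[:,:,::-1].copy()
for i in range(0,225,25): cv2.putText(g,str(i),(0,int(i*3.4)+8),0,.35,(0,0,255),1)
cv2.imwrite("pics/w2z.png",g[:,:])
cv2.imwrite("pics/w2za.png",cv2.resize(im[0:115,290:385],None,fx=5,fy=5,interpolation=cv2.INTER_CUBIC)[:,:,::-1])
cv2.imwrite("pics/w2zb.png",cv2.resize(im[110:225,290:385],None,fx=5,fy=5,interpolation=cv2.INTER_CUBIC)[:,:,::-1])
```

```text
(no output)
```

View pics/w2za.png

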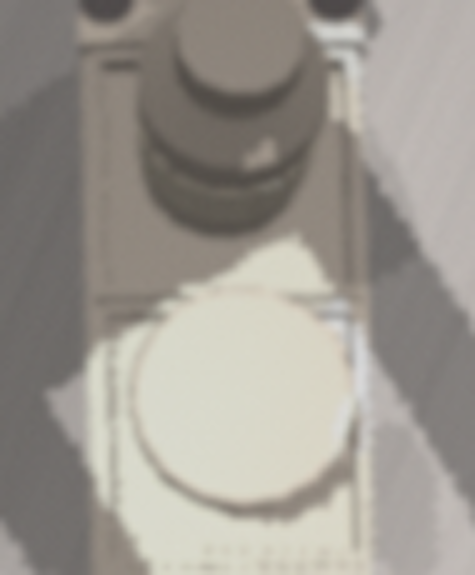

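View pics/w2zb.png

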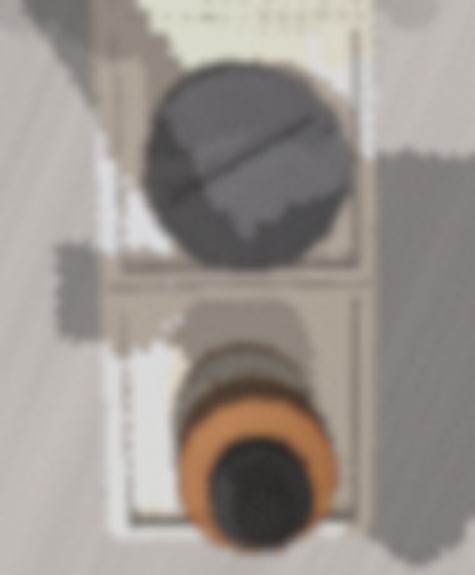

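Run:
```python
from h import *
import pickle
c,im=pickle.load(open("w2.pkl","rb"))
f=lambda u,v,o:((u+.5)/5-.5+290,(v+.5)/5-.5+o)
px=[f(241,44,0),f(244,394,0),f(249,165,110),f(263,492,110)]
T=onz("wrist",px,[.107,.079,.081,.099],c);print(T)
v=T[0]-T[3];print(np.degrees(np.arctan2(-v[0],v[1])), np.linalg.norm(np.diff(T[:,:2],axis=0),axis=1))
```

```text
[[ 0.5137 -0.1175  0.107 ]
 [ 0.5412 -0.1767  0.079 ]
 [ 0.5681 -0.236   0.081 ]
 [ 0.5956 -0.2931  0.099 ]]
25.024242290522817 [0.0653 0.0652 0.0633]
```

Run:
```python
from h import *
go([.5962,-.294,.034],24.7)
```

```text
t 4.3 shift [ 20.3 216.3 -27.7] |d| 219.0 rot [ 0.0001 -0.023  -0.0001] at [ 0.5665 -0.2766  0.2503]
```

```bash
python3 -m crank '[[[8,10,-10],[0,-0.023,0],1],[[20,35,-28],[0,-0.023,0],1],[[20,70,-28],[0,-0.023,0],1],[[20,105,-28],[0,-0.023,0],1],[[20,140,-28],[0,-0.023,0],1],[[20,175,-28],[0,-0.023,0],1],[[20,200,-28],[0,-0.023,0],1],[[20,212,-28],[0,-0.023,0],1],[[20,216,-28],[0,-0.023,0],1],[[20,216,-28],[0,-0.023,0],1]]'
python3 - <<'E'
from h import *
im=get_image("wrist")
cv2.imwrite("pics/w3.png",im[:,:,::-1])
go([.5962,-.294,.034],24.7)
E
```

```text
t: 5.3
tcp_pos: [0.5964, -0.2948, 0.0343]
tcp_rot: [[0.908, 0.0, -0.418], [0.418, -0.0, 0.908], [0.0, -1.0, -0.0]]
wrist_force: [-0.4, -0.7, -0.1]
gripper_width: 0.0852
t 5.35 shift [-0.2  1.1  1.2] |d| 1.7 rot [0.0015 0.0001 0.0008] at [ 0.5969 -0.295   0.0351]
```

View pics/w3.png

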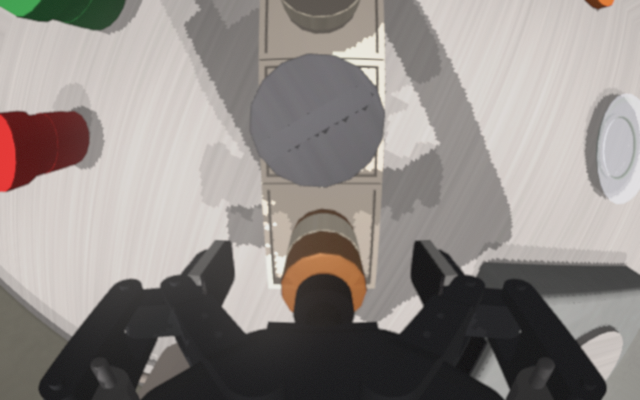

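The dropper (column ~323) is midway between the jaws, whose inner faces are at ~225 and ~420. I'll close now.

```bash
python3 -m crank '[[[0,0,0],[0,0,0],0],[[0,0,0],[0,0,0],0],[[0,0,0],[0,0,0],0],[[0,0,0],[0,0,0],0],[[0,0,0],[0,0,0],0],[[0,0,0],[0,0,0],0],[[0,0,0],[0,0,0],0],[[0,0,0],[0,0,0],0],[[0,0,0],[0,0,0],0],[[0,0,0],[0,0,0],0]]' 40
python3 - <<'E'
from h import *
im=get_image("wrist")
cv2.imwrite("pics/w4.png",im[:,:,::-1])
E
```

```text
t: 6.35
tcp_pos: [0.5964, -0.2947, 0.0353]
tcp_rot: [[0.909, 0.001, -0.418], [0.418, -0.001, 0.909], [0.001, -1.0, -0.001]]
wrist_force: [-0.9, 1.2, 5.6]
gripper_width: 0.036
```

View pics/w4.png

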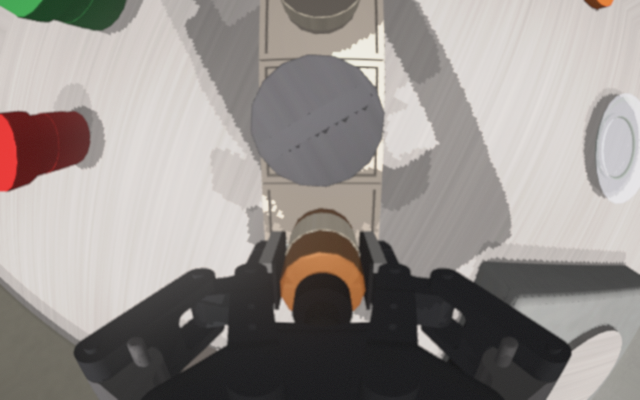

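```bash
python3 -m crank '[[[0,-4,0],[0,0,0],0],[[0,-14,0],[0,0,0],0],[[0,-28,0],[0,0,0],0],[[0,-44,0],[0,0,0],0],[[0,-60,0],[0,0,0],0],[[0,-78,0],[0,0,0],0],[[0,-96,0],[0,0,0],0],[[0,-110,0],[0,0,0],0],[[0,-118,0],[0,0,0],0],[[0,-120,0],[0,0,0],0]]'
python3 - <<'E'
from h import *
s=ctrl.get_state();print(s["gripper_width"],s["wrist_force"])
im=get_image("wrist")
cv2.imwrite("pics/w5.png",im[:,:,::-1])
go([.4682,.2274,.155],63.5)
E
```

```text
t: 7.4
tcp_pos: [0.5966, -0.2948, 0.156]
tcp_rot: [[0.909, 0.002, -0.418], [0.418, -0.001, 0.909], [0.001, -1.0, -0.002]]
wrist_force: [0.3, -0.5, -0.9]
gripper_width: 0.0357
0.0356870126448069 [ 0.3058 -0.4919 -0.884 ]
t 7.45 shift [101.8  -0.3 527.8] |d| 537.5 rot [ 0.0013 -0.6773  0.0002] at [ 0.5962 -0.2946  0.1553]
```

View pics/w5.png

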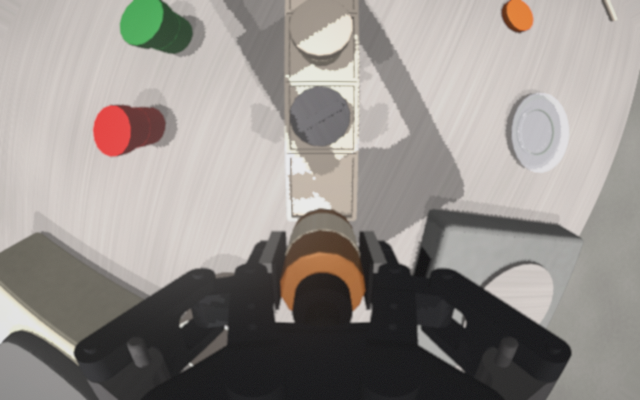

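The dropper is held upright, and its seat (290–356, 155–215) is empty. Now I'll travel to the rack.

```bash
python3 -m crank '[[[2,0,10],[0,-0.02,0],0],[[6,0,32],[0,-0.06,0],0],[[12,0,62],[0,-0.11,0],0],[[18,0,95],[0,-0.17,0],0],[[24,0,128],[0,-0.23,0],0],[[31,0,161],[0,-0.29,0],0],[[37,0,194],[0,-0.35,0],0],[[44,0,227],[0,-0.41,0],0],[[50,0,260],[0,-0.47,0],0],[[56,0,293],[0,-0.53,0],0]]'
python3 - <<'E'
from h import *
go([.4682,.2274,.155],63.5)
E
```

```text
t: 8.45
tcp_pos: [0.5226, -0.0029, 0.1533]
tcp_rot: [[0.57, -0.002, -0.822], [0.822, 0.0, 0.57], [-0.001, -1.0, 0.002]]
wrist_force: [-0.1, 0.2, -1.4]
gripper_width: 0.0361
t 8.45 shift [158.2  -1.4 176. ] |d| 236.6 rot [-0.0022 -0.1439 -0.0007] at [ 0.5226 -0.0029  0.1533]
```

```bash
python3 -m crank '[[[20,0,22],[0,-0.05,0],0],[[42,0,46],[0,-0.10,0],0],[[63,0,70],[0,-0.144,0],0],[[85,0,94],[0,-0.144,0],0],[[106,0,118],[0,-0.144,0],0],[[127,0,142],[0,-0.144,0],0],[[143,0,160],[0,-0.144,0],0],[[153,0,171],[0,-0.144,0],0],[[158,0,176],[0,-0.144,0],0],[[158,0,176],[0,-0.144,0],0]]'
python3 - <<'E'
from h import *
im=get_image("wrist")
cv2.imwrite("pics/w6.png",im[:,:,::-1])
cv2.imwrite("pics/t6.png",get_image("top")[100:290,150:400,::-1])
go([.4682,.2274,.0338],63.5)
E
```

```text
t: 9.45
tcp_pos: [0.4702, 0.2258, 0.1539]
tcp_rot: [[0.448, -0.001, -0.894], [0.894, -0.0, 0.448], [-0.001, -1.0, 0.0]]
wrist_force: [0.4, 0.5, -1.4]
gripper_width: 0.036
t 9.55 shift [  1.3 120.3   3.4] |d| 120.4 rot [ 0.     -0.0034 -0.0007] at [0.4707 0.2248 0.1541]
```

View pics/w6.png

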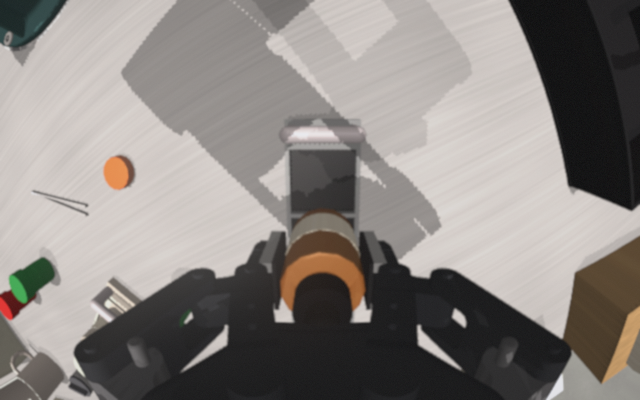

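The view over the rack's handle pocket (290–357, 148–213) matches the earlier view over the carrier seat (290–356, 153–217), so the container is aligned. I'll lower it.

```bash
python3 -m crank '[[[1,6,2],[0,-0.003,0],0],[[1,20,3],[0,-0.003,0],0],[[1,38,3],[0,-0.003,0],0],[[1,56,3],[0,-0.003,0],0],[[1,74,3],[0,-0.003,0],0],[[1,90,3],[0,-0.003,0],0],[[1,104,3],[0,-0.003,0],0],[[1,112,3],[0,-0.003,0],0],[[1,117,3],[0,-0.003,0],0],[[1,119,3],[0,-0.003,0],0]]'
python3 - <<'E'
from h import *
go([.4682,.2274,.0335],63.5)
E
```

```text
t: 10.55
tcp_pos: [0.4684, 0.2274, 0.0349]
tcp_rot: [[0.447, -0.0, -0.895], [0.895, -0.0, 0.447], [-0.0, -1.0, 0.0]]
wrist_force: [-0.6, 0.7, -0.6]
gripper_width: 0.036
t 10.55 shift [-0.1  1.4  0.2] |d| 1.5 rot [-0.0002 -0.0007 -0.0004] at [0.4684 0.2274 0.0349]
```

```bash
python3 -m crank '[[[0,0.5,0],[0,0,0],0],[[0,1,0],[0,0,0],0],[[0,1.5,0],[0,0,0],0],[[0,1.5,0],[0,0,0],0],[[0,1.5,0],[0,0,0],0.5],[[0,1.5,0],[0,0,0],0.6],[[0,1.5,0],[0,0,0],0.8],[[0,1.5,0],[0,0,0],1],[[0,1.5,0],[0,0,0],1],[[0,1.5,0],[0,0,0],1]]'
python3 - <<'E'
from h import *
im=get_image("wrist")
cv2.imwrite("pics/w7.png",im[:,:,::-1])
go([.4682,.2274,.17],63.5)
E
```

```text
t: 11.55
tcp_pos: [0.4684, 0.2277, 0.0338]
tcp_rot: [[0.446, -0.0, -0.895], [0.895, -0.0, 0.446], [-0.0, -1.0, -0.0]]
wrist_force: [-0.2, 0.2, -0.1]
gripper_width: 0.0854
t 11.6 shift [  -0.4 -136.2    0. ] |d| 136.2 rot [ 0.     -0.0002 -0.0001] at [0.4684 0.2277 0.0338]
```

View pics/w7.png

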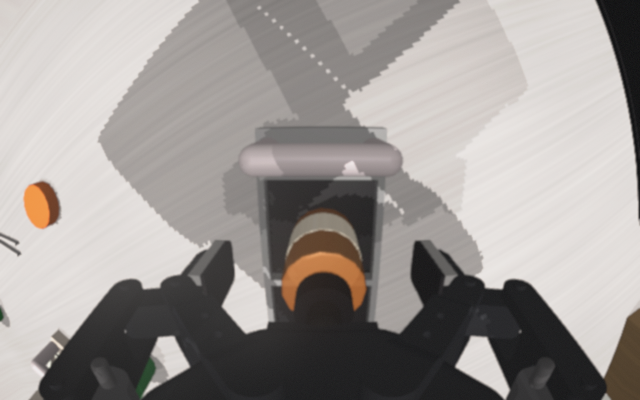

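The dropper (column ~323) stands in the handle pocket with the jaws clear. I'll rise and go back for canister d.

```bash
python3 -m crank '[[[0,-10,0],[0,0,0],1],[[0,-35,0],[0,0,0],1],[[0,-70,0],[0,0,0],1],[[0,-105,-5],[0,0.03,0],1],[[-10,-125,-20],[0,0.08,0],1],[[-35,-132,-38],[0,0.16,0],1],[[-70,-132,-58],[0,0.25,0],1],[[-108,-132,-78],[0,0.34,0],1],[[-146,-132,-98],[0,0.43,0],1],[[-184,-132,-118],[0,0.52,0],1]]'
python3 - <<'E'
from h import *
go([.568,-.236,.166],24.7)
E
```

```text
t: 12.6
tcp_pos: [0.4917, 0.0088, 0.1667]
tcp_rot: [[0.834, 0.001, -0.552], [0.552, -0.0, 0.834], [0.001, -1.0, -0.001]]
wrist_force: [1.0, -0.7, -1.2]
gripper_width: 0.0854
t 12.6 shift [ -71.5    0.8 -246.3] |d| 256.5 rot [0.0007 0.1536 0.0007] at [0.4917 0.0088 0.1667]
```

```bash
python3 -m crank '[[[-11,0,-38],[0,0.05,0],1],[[-22,0,-76],[0,0.10,0],1],[[-33,0,-114],[0,0.154,0],1],[[-44,0,-152],[0,0.154,0],1],[[-55,0,-190],[0,0.154,0],1],[[-64,0,-222],[0,0.154,0],1],[[-70,0,-241],[0,0.154,0],1],[[-71.5,0,-246],[0,0.154,0],1],[[-71.5,0,-246],[0,0.154,0],1],[[-71.5,0,-246],[0,0.154,0],1]]'
python3 - <<'E'
from h import *
im=get_image("wrist")
cv2.imwrite("pics/w8.png",im[:,:,::-1])
go([.568,-.236,.037],24.7)
E
```

```text
t: 13.6
tcp_pos: [0.568, -0.2322, 0.1657]
tcp_rot: [[0.907, -0.001, -0.421], [0.421, 0.001, 0.907], [-0.001, -1.0, 0.002]]
wrist_force: [-1.2, -0.5, 0.3]
gripper_width: 0.0854
t 13.65 shift [ -1.6 128.8  -3.6] |d| 128.8 rot [-0.0013  0.0041 -0.0006] at [ 0.5681 -0.2321  0.1658]
```

View pics/w8.png

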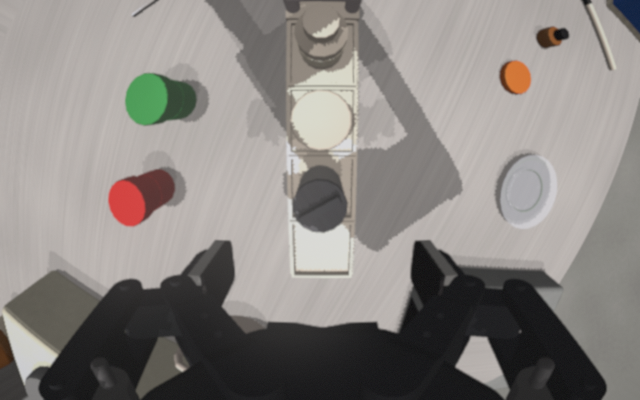

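Canister d at (320,200) is centred between the jaws. Descending.

```bash
python3 -m crank '[[[-1.5,12,-3],[0,0.004,0],1],[[-1.5,35,-3.5],[0,0.004,0],1],[[-1.5,60,-3.5],[0,0.004,0],1],[[-1.5,85,-3.5],[0,0.004,0],1],[[-1.5,108,-3.5],[0,0.004,0],1],[[-1.5,123,-3.5],[0,0.004,0],1],[[-1.5,128.5,-3.5],[0,0.004,0],1],[[-1.5,128.5,-3.5],[0,0.004,0],1],[[-1.5,128.5,-3.5],[0,0.004,0],0],[[-1.5,128.5,-3.5],[0,0.004,0],0]]' 40
python3 -m crank '[[[0,0,0],[0,0,0],0],[[0,0,0],[0,0,0],0],[[0,0,0],[0,0,0],0],[[0,0,0],[0,0,0],0],[[0,0,0],[0,0,0],0],[[0,0,0],[0,0,0],0],[[0,-4,0],[0,0,0],0],[[0,-14,0],[0,0,0],0],[[0,-28,0],[0,0,0],0],[[0,-44,0],[0,0,0],0]]' 40
python3 - <<'E'
from h import *
im=get_image("wrist")
cv2.imwrite("pics/w9.png",im[:,:,::-1])
go([.568,-.236,.160],24.7)
E
```

```text
t: 14.65
tcp_pos: [0.5698, -0.2382, 0.0385]
tcp_rot: [[0.909, 0.002, -0.417], [0.417, -0.001, 0.909], [0.001, -1.0, -0.002]]
wrist_force: [-0.7, -0.2, 0.6]
gripper_width: 0.0594
t: 15.65
tcp_pos: [0.5688, -0.2376, 0.0823]
tcp_rot: [[0.909, -0.0, -0.417], [0.417, 0.0, 0.909], [-0.0, -1.0, 0.0]]
wrist_force: [-0.1, -0.6, -2.4]
gripper_width: 0.0415
t 15.7 shift [ -1.1 -74.7   3.1] |d| 74.8 rot [ 0.0034 -0.0011  0.0025] at [ 0.5705 -0.2385  0.0853]
```

View pics/w9.png

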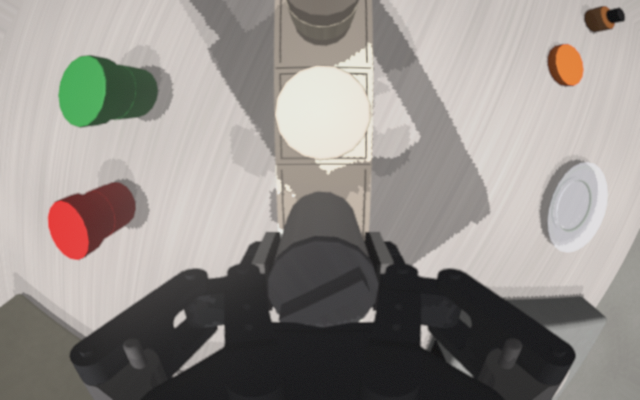

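Canister d is held upright (width 41.5 mm). On to its pocket at rack y = +33.

```bash
python3 -m crank '[[[0,-12,0],[0,0,0],0],[[0,-28,0],[0,0,0],0],[[0,-48,0],[0,0,0],0],[[0,-62,4],[0,0,0],0],[[0,-72,12],[0,-0.02,0],0],[[3,-76,30],[0,-0.06,0],0],[[10,-76,58],[0,-0.11,0],0],[[18,-76,90],[0,-0.17,0],0],[[26,-76,122],[0,-0.23,0],0],[[34,-76,154],[0,-0.29,0],0]]'
python3 - <<'E'
from h import *
go([.5273,.198,.158],63.5)
E
```

```text
t: 16.7
tcp_pos: [0.5336, -0.0809, 0.1566]
tcp_rot: [[0.749, -0.002, -0.663], [0.663, 0.001, 0.749], [-0.001, -1.0, 0.002]]
wrist_force: [0.3, -0.6, -0.8]
gripper_width: 0.0413
t 16.7 shift [180.1  -1.1 213. ] |d| 279.0 rot [-0.0023 -0.3838 -0.0005] at [ 0.5336 -0.0809  0.1566]
```

```bash
python3 -m crank '[[[21,0,25],[0,-0.06,0],0],[[42,0,50],[0,-0.12,0],0],[[63,0,75],[0,-0.18,0],0],[[84,0,100],[0,-0.24,0],0],[[105,0,125],[0,-0.30,0],0],[[126,0,150],[0,-0.36,0],0],[[147,0,175],[0,-0.384,0],0],[[164,0,194],[0,-0.384,0],0],[[175,0,207],[0,-0.384,0],0],[[180,0,213],[0,-0.384,0],0]]'
python3 - <<'E'
from h import *
im=get_image("wrist")
cv2.imwrite("pics/w10.png",im[:,:,::-1])
go([.5273,.198,.037],63.5)
E
```

```text
t: 17.7
tcp_pos: [0.5284, 0.1974, 0.1566]
tcp_rot: [[0.447, -0.002, -0.895], [0.895, 0.0, 0.447], [-0.001, -1.0, 0.002]]
wrist_force: [0.4, -0.5, -1.9]
gripper_width: 0.0415
t 17.75 shift [ -0.2 119.8   1.3] |d| 119.8 rot [-0.0017 -0.0011 -0.0003] at [0.5287 0.1976 0.1568]
```

View pics/w10.png

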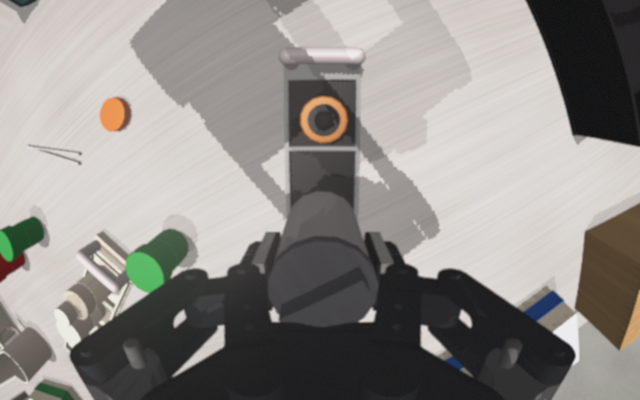

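Dropper c stands centred in the handle pocket (324,119). Canister d is above the next pocket, so I'll lower it.

```bash
python3 -m crank '[[[0,6,1],[0,0,0],0],[[0,20,1.3],[0,0,0],0],[[0,38,1.3],[0,0,0],0],[[0,56,1.3],[0,0,0],0],[[0,74,1.3],[0,0,0],0],[[0,90,1.3],[0,0,0],0],[[0,104,1.3],[0,0,0],0],[[0,112,1.3],[0,0,0],0],[[0,117,1.3],[0,0,0],0],[[0,119,1.3],[0,0,0],0]]'
python3 - <<'E'
from h import *
go([.5273,.198,.036],63.5)
E
```

```text
t: 18.75
tcp_pos: [0.5291, 0.1953, 0.0379]
tcp_rot: [[0.45, -0.001, -0.893], [0.893, -0.0, 0.45], [-0.001, -1.0, 0.0]]
wrist_force: [-0.8, -0.2, -1.4]
gripper_width: 0.0409
t 18.75 shift [1.6 1.9 2.8] |d| 3.8 rot [-0.0004 -0.0047 -0.0006] at [0.5291 0.1953 0.0379]
```

```bash
python3 -m crank '[[[0.5,0.5,1],[0,0,0],0],[[0.5,1,1],[0,0,0],0],[[0.5,1.7,1],[0,0,0],0],[[0.5,1.7,1],[0,0,0],0],[[0.5,1.7,1],[0,0,0],0.55],[[0.5,1.7,1],[0,0,0],0.65],[[0.5,1.7,1],[0,0,0],0.8],[[0.5,1.7,1],[0,0,0],1],[[0.5,1.7,1],[0,0,0],1],[[0.5,1.7,1],[0,0,0],1]]'
python3 - <<'E'
from h import *
im=get_image("wrist")
cv2.imwrite("pics/w11.png",im[:,:,::-1])
go([.5273,.198,.166],63.5)
E
```

```text
t: 19.75
tcp_pos: [0.5286, 0.1967, 0.0366]
tcp_rot: [[0.45, -0.0, -0.893], [0.893, -0.0, 0.45], [-0.0, -1.0, -0.0]]
wrist_force: [-1.1, -0.4, -0.1]
gripper_width: 0.0855
t 19.8 shift [   0.6 -129.4    1.8] |d| 129.4 rot [-0.     -0.0043 -0.0001] at [0.5286 0.1967 0.0366]
```

View pics/w11.png

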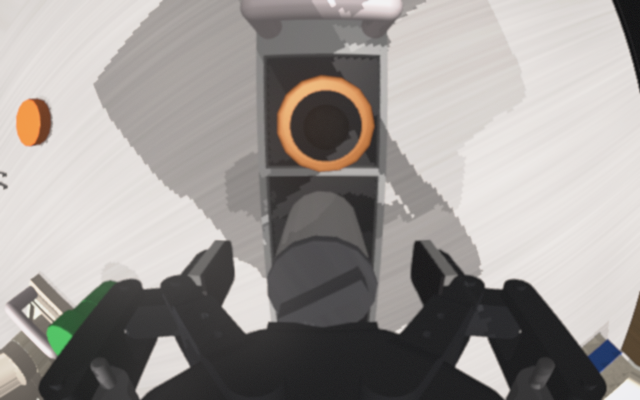

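Canister d stands in its pocket, with c next to it. Now jar b.

```bash
python3 -m crank '[[[0,-10,0],[0,0,0],1],[[0,-35,0],[0,0,0],1],[[0,-70,0],[0,0,0],1],[[0,-105,-3],[0,0.03,0],1],[[-10,-122,-12],[0,0.08,0],1],[[-33,-129,-24],[0,0.15,0],1],[[-65,-129,-40],[0,0.23,0],1],[[-100,-129,-57],[0,0.31,0],1],[[-136,-129,-74],[0,0.39,0],1],[[-172,-129,-91],[0,0.47,0],1]]'
python3 - <<'E'
from h import *
go([.5413,-.1764,.160],24.7)
E
```

```text
t: 20.8
tcp_pos: [0.5324, 0.0008, 0.1665]
tcp_rot: [[0.807, 0.001, -0.59], [0.59, -0.0, 0.807], [0.001, -1.0, -0.001]]
wrist_force: [0.8, 0.2, 0.1]
gripper_width: 0.0856
t 20.8 shift [ -97.3    6.5 -148.3] |d| 177.5 rot [0.0006 0.2001 0.0007] at [0.5324 0.0008 0.1665]
```

```bash
python3 -m crank '[[[-20,1,-31],[0,0.05,0],1],[[-40,2,-62],[0,0.10,0],1],[[-60,3,-92],[0,0.15,0],1],[[-78,4,-119],[0,0.20,0],1],[[-91,5,-139],[0,0.20,0],1],[[-97,6,-148],[0,0.20,0],1],[[-97,6,-148],[0,0.20,0],1],[[-97,6,-148],[0,0.20,0],1],[[-97,6,-148],[0,0.20,0],1],[[-97,6,-148],[0,0.20,0],1]]'
python3 - <<'E'
from h import *
im=get_image("wrist")
cv2.imwrite("pics/w12.png",im[:,:,::-1])
go([.5413,-.1764,.047],24.7)
E
```

```text
t: 21.8
tcp_pos: [0.5419, -0.1733, 0.1597]
tcp_rot: [[0.907, -0.0, -0.422], [0.422, 0.0, 0.907], [-0.0, -1.0, 0.0]]
wrist_force: [-0.6, 0.4, 0.5]
gripper_width: 0.0857
t 21.85 shift [ -1.9 112.7  -2.4] |d| 112.8 rot [-0.0002  0.0043 -0.0001] at [ 0.542  -0.1734  0.1597]
```

View pics/w12.png

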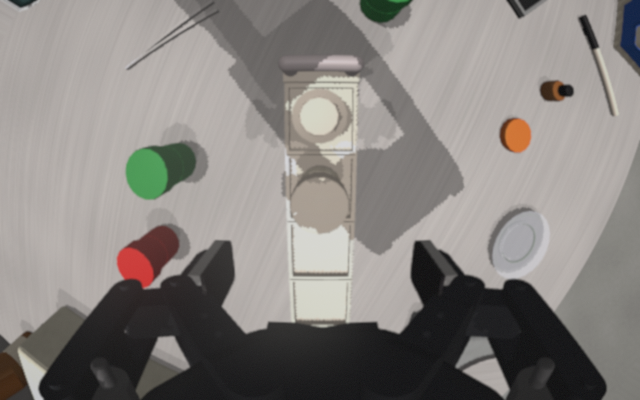

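Jar b's lid (319,203) is centred, and the handle side is clear. Descend and grip the lid.

```bash
python3 -m crank '[[[-1.5,12,-2],[0,0.004,0],1],[[-1.5,32,-2.4],[0,0.004,0],1],[[-1.5,55,-2.4],[0,0.004,0],1],[[-1.5,78,-2.4],[0,0.004,0],1],[[-1.5,98,-2.4],[0,0.004,0],1],[[-1.5,109,-2.4],[0,0.004,0],1],[[-1.5,113,-2.4],[0,0.004,0],1],[[-1.5,113,-2.4],[0,0.004,0],1],[[-1.5,113,-2.4],[0,0.004,0],0],[[-1.5,113,-2.4],[0,0.004,0],0]]' 40
python3 -m crank '[[[0,0,0],[0,0,0],0],[[0,0,0],[0,0,0],0],[[0,0,0],[0,0,0],0],[[0,0,0],[0,0,0],0],[[0,0,0],[0,0,0],0],[[0,0,0],[0,0,0],0],[[0,0,0],[0,0,0],0],[[0,-4,0],[0,0,0],0],[[0,-10,0],[0,0,0],0],[[0,-12,0],[0,0,0],0]]' 40
python3 - <<'E'
from h import *
im=get_image("wrist")
cv2.imwrite("pics/w13.png",im[:,:,::-1])
cv2.imwrite("pics/s13.png",cv2.resize(get_image("scene")[150:350,200:420],None,fx=3,fy=3)[:,:,::-1])
go([.5413,-.1764,.160],24.7)
E
```

```text
t: 22.85
tcp_pos: [0.5425, -0.1777, 0.0476]
tcp_rot: [[0.909, 0.002, -0.417], [0.417, -0.001, 0.909], [0.001, -1.0, -0.002]]
wrist_force: [-0.1, 0.8, -0.3]
gripper_width: 0.0588
t: 23.85
tcp_pos: [0.542, -0.1775, 0.0593]
tcp_rot: [[0.909, 0.001, -0.417], [0.417, -0.0, 0.909], [0.0, -1.0, -0.001]]
wrist_force: [0.1, -0.5, -1.3]
gripper_width: 0.0451
t 23.95 shift [  -0.1 -100.9    1.2] |d| 100.9 rot [ 0.0007 -0.001   0.0004] at [ 0.542  -0.1775  0.0591]
```

View pics/w13.png

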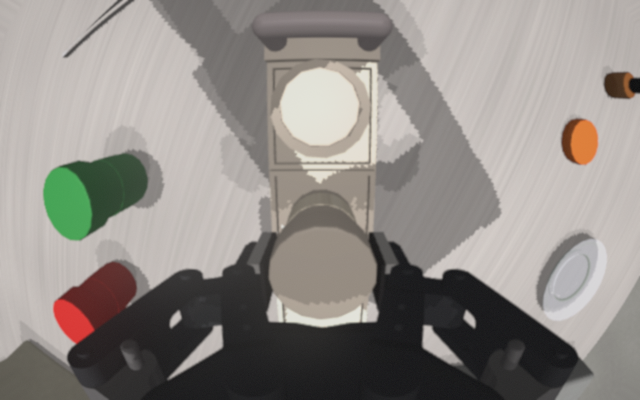

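View pics/s13.png

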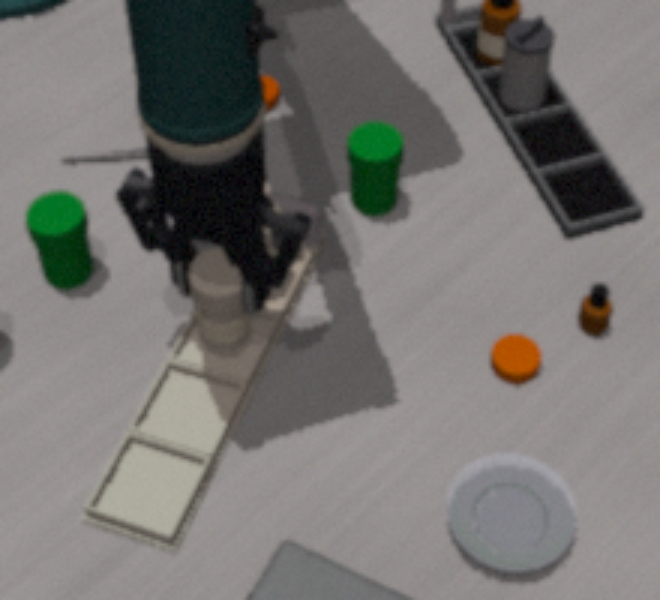

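Jar b is held by its lid and upright, width 45 mm. In the scene view, c and d stand in the rack. On to rack y = −33.

```bash
python3 -m crank '[[[0,-6,0],[0,0,0],0],[[0,-20,0],[0,0,0],0],[[0,-38,0],[0,0,0],0],[[0,-58,0],[0,0,0],0],[[0,-78,0],[0,0,0],0],[[0,-92,4],[0,-0.01,0],0],[[4,-100,18],[0,-0.05,0],0],[[14,-102,42],[0,-0.10,0],0],[[26,-102,70],[0,-0.16,0],0],[[38,-102,98],[0,-0.22,0],0]]'
python3 - <<'E'
from h import *
go([.5864,.1685,.160],63.5)
E
```

```text
t: 24.95
tcp_pos: [0.5343, -0.0704, 0.1606]
tcp_rot: [[0.794, -0.001, -0.608], [0.608, 0.001, 0.794], [-0.0, -1.0, 0.001]]
wrist_force: [0.7, -0.5, -1.6]
gripper_width: 0.0446
t 24.95 shift [186.6   0.7 158. ] |d| 244.5 rot [-0.001  -0.4545 -0.0001] at [ 0.5343 -0.0704  0.1606]
```

```bash
python3 -m crank '[[[22,0,19],[0,-0.06,0],0],[[45,0,38],[0,-0.12,0],0],[[68,0,57],[0,-0.19,0],0],[[91,0,77],[0,-0.25,0],0],[[114,0,96],[0,-0.32,0],0],[[136,0,115],[0,-0.38,0],0],[[156,0,132],[0,-0.44,0],0],[[172,0,146],[0,-0.454,0],0],[[182,0,154],[0,-0.454,0],0],[[186.5,0,158],[0,-0.454,0],0]]'
python3 - <<'E'
from h import *
im=get_image("wrist")
cv2.imwrite("pics/w14.png",im[:,:,::-1])
go([.5864,.1685,.0465],63.5)
E
```

```text
t: 25.95
tcp_pos: [0.5876, 0.1677, 0.1603]
tcp_rot: [[0.448, -0.001, -0.894], [0.894, -0.0, 0.448], [-0.0, -1.0, 0.001]]
wrist_force: [0.3, 0.1, -1.5]
gripper_width: 0.045
t 26.0 shift [  0.  113.9   1.5] |d| 113.9 rot [-0.0006 -0.0028 -0.    ] at [0.5878 0.1678 0.1604]
```

View pics/w14.png

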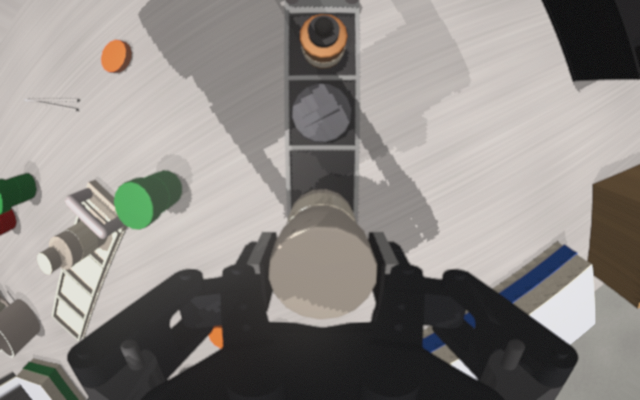

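Aligned: c and d are standing, and b is over the third pocket (290–356, 150–215). Lowering.

```bash
python3 -m crank '[[[0,6,1],[0,-0.003,0],0],[[0,20,1.5],[0,-0.003,0],0],[[0,38,1.5],[0,-0.003,0],0],[[0,56,1.5],[0,-0.003,0],0],[[0,74,1.5],[0,-0.003,0],0],[[0,90,1.5],[0,-0.003,0],0],[[0,102,1.5],[0,-0.003,0],0],[[0,109,1.5],[0,-0.003,0],0],[[0,112,1.5],[0,-0.003,0],0],[[0,113,1.5],[0,-0.003,0],0]]'
python3 - <<'E'
from h import *
go([.5864,.1685,.0455],63.5)
E
```

```text
t: 27.0
tcp_pos: [0.5869, 0.1667, 0.0474]
tcp_rot: [[0.448, -0.0, -0.894], [0.894, -0.0, 0.448], [-0.0, -1.0, 0.0]]
wrist_force: [-0.1, 0.2, -1.6]
gripper_width: 0.0449
t 27.0 shift [1.4 1.9 1.3] |d| 2.7 rot [-0.0001 -0.0015 -0.0002] at [0.5869 0.1667 0.0474]
```

```bash
python3 -m crank '[[[0,0.5,0],[0,0,0],0],[[0,1,0],[0,0,0],0],[[0,1.7,0],[0,0,0],0],[[0,1.7,0],[0,0,0],0],[[0,1.7,0],[0,0,0],0.6],[[0,1.7,0],[0,0,0],0.7],[[0,1.7,0],[0,0,0],0.8],[[0,1.7,0],[0,0,0],1],[[0,1.7,0],[0,0,0],1],[[0,1.7,0],[0,0,0],1]]'
python3 - <<'E'
from h import *
im=get_image("wrist")
cv2.imwrite("pics/w15.png",im[:,:,::-1])
go([.5864,.1685,.17],63.5)
E
```

```text
t: 28.0
tcp_pos: [0.5869, 0.1669, 0.0459]
tcp_rot: [[0.447, -0.0, -0.894], [0.894, -0.0, 0.447], [-0.0, -1.0, 0.0]]
wrist_force: [-0.1, -0.3, -0.2]
gripper_width: 0.0854
t 28.05 shift [   1.2 -124.1    1.1] |d| 124.1 rot [-0.     -0.0013 -0.0001] at [0.5869 0.1669 0.0459]
```

View pics/w15.png

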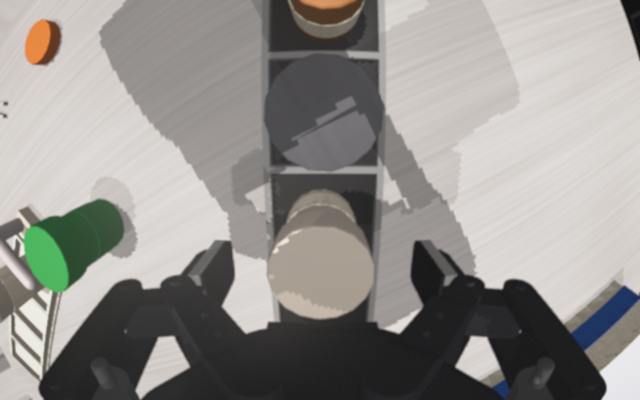

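Jar b stands in the third pocket. Now bottle a.

```bash
python3 -m crank '[[[0,-10,0],[0,0,0],1],[[0,-35,0],[0,0,0],1],[[0,-70,0],[0,0,0],1],[[0,-105,0],[0,0.03,0],1],[[-10,-120,-3],[0,0.08,0],1],[[-30,-124,-8],[0,0.15,0],1],[[-60,-124,-16],[0,0.22,0],1],[[-94,-124,-25],[0,0.29,0],1],[[-128,-124,-34],[0,0.37,0],1],[[-162,-124,-43],[0,0.45,0],1]]'
python3 - <<'E'
from h import *
go([.5134,-.1158,.170],24.7)
E
```

```text
t: 29.05
tcp_pos: [0.5526, 0.0016, 0.1708]
tcp_rot: [[0.794, 0.001, -0.608], [0.608, -0.0, 0.794], [0.001, -1.0, -0.001]]
wrist_force: [-1.2, 0.2, 0.7]
gripper_width: 0.0856
t 29.05 shift [-102.5    0.8  -69.3] |d| 123.8 rot [0.0007 0.2231 0.0006] at [0.5526 0.0016 0.1708]
```

```bash
python3 -m crank '[[[-26,0,-17],[0,0.06,0],1],[[-50,0,-33],[0,0.12,0],1],[[-72,0,-49],[0,0.18,0],1],[[-90,0,-61],[0,0.223,0],1],[[-102,0,-69],[0,0.223,0],1],[[-102,0,-69],[0,0.223,0],1],[[-102,0,-69],[0,0.223,0],1],[[-102,0,-69],[0,0.223,0],1],[[-102,0,-69],[0,0.223,0],1],[[-102,0,-69],[0,0.223,0],1]]'
python3 - <<'E'
from h import *
c=calibration("wrist");im=get_image("wrist")
cv2.imwrite("pics/w16.png",im[:,:,::-1])
import pickle;pickle.dump((c,im),open("w16.pkl","wb"))
go([.5134,-.1158,.042],24.7)
E
```

```text
t: 30.05
tcp_pos: [0.5144, -0.1134, 0.1699]
tcp_rot: [[0.907, -0.0, -0.422], [0.422, 0.0, 0.907], [-0.0, -1.0, 0.0]]
wrist_force: [0.6, 0.4, -0.1]
gripper_width: 0.0855
t 30.1 shift [ -1.8 127.9  -1.7] |d| 127.9 rot [-0.0001  0.004  -0.0001] at [ 0.5144 -0.1135  0.1699]
```

View pics/w16.png

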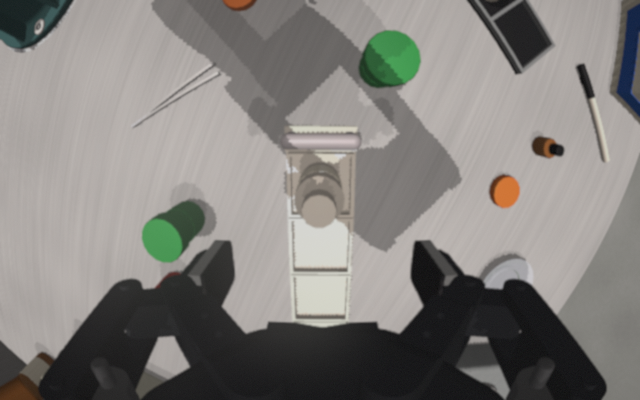

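```bash
python3 - <<'E'
from h import *
import pickle
c,im=pickle.load(open("w16.pkl","rb"))
print(onz("wrist",[(319.5,209)],.107,c))
E
python3 -m crank '[[[-1.5,12,-1.5],[0,0.004,0],1],[[-1.5,32,-1.7],[0,0.004,0],1],[[-1.5,55,-1.7],[0,0.004,0],1],[[-1.5,80,-1.7],[0,0.004,0],1],[[-1.5,103,-1.7],[0,0.004,0],1],[[-1.5,120,-1.7],[0,0.004,0],1],[[-1.5,126,-1.7],[0,0.004,0],1],[[-1.5,127.5,-1.7],[0,0.004,0],1],[[-1.5,127.5,-1.7],[0,0.004,0],1],[[-1.5,127.5,-1.7],[0,0.004,0],1]]' 40
python3 - <<'E'
from h import *
im=get_image("wrist")
cv2.imwrite("pics/w17.png",im[:,:,::-1])
go([.5134,-.1158,.042],24.7)
E
```

```text
[[ 0.5127 -0.1135  0.107 ]]
t: 31.1
tcp_pos: [0.5143, -0.1166, 0.0432]
tcp_rot: [[0.909, 0.001, -0.417], [0.417, -0.001, 0.909], [0.001, -1.0, -0.001]]
wrist_force: [-0.1, -0.2, -0.1]
gripper_width: 0.0853
t 31.15 shift [-0.5  1.2  1.1] |d| 1.7 rot [ 0.0013 -0.0011  0.0011] at [ 0.5143 -0.1166  0.0432]
```

View pics/w17.png

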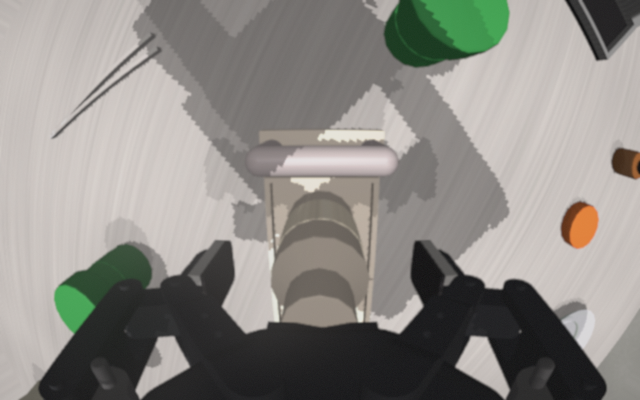

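Bottle a (column ~320) is centred between the jaws but about 3 mm towards the handle. I'll shift 2.5 mm and grip.

```bash
python3 -m crank '[[[0,0,1.5],[0,0,0],1],[[0,0,2.5],[0,0,0],1],[[0,0,2.5],[0,0,0],0],[[0,0,2.5],[0,0,0],0],[[0,0,2.5],[0,0,0],0],[[0,0,2.5],[0,0,0],0],[[0,0,2.5],[0,0,0],0],[[0,0,2.5],[0,0,0],0],[[0,0,2.5],[0,0,0],0],[[0,0,2.5],[0,0,0],0]]' 40
python3 -m crank '[[[0,-4,0],[0,0,0],0],[[0,-14,0],[0,0,0],0],[[0,-28,0],[0,0,0],0],[[0,-44,0],[0,0,0],0],[[0,-60,0],[0,0,0],0],[[0,-78,0],[0,0,0],0],[[0,-96,0],[0,0,0],0],[[0,-110,0],[0,0,0],0],[[0,-118,0],[0,0,0],0],[[0,-120,0],[0,0,0],0]]'
python3 - <<'E'
from h import *
im=get_image("wrist")
cv2.imwrite("pics/w18.png",im[:,:,::-1])
go([.6454,.1391,.163],63.5)
E
```

```text
t: 32.15
tcp_pos: [0.5126, -0.1141, 0.0426]
tcp_rot: [[0.909, 0.0, -0.417], [0.417, -0.0, 0.909], [-0.0, -1.0, -0.0]]
wrist_force: [-0.6, 0.7, 6.2]
gripper_width: 0.0389
t: 33.15
tcp_pos: [0.5131, -0.1142, 0.1636]
tcp_rot: [[0.909, 0.002, -0.417], [0.417, -0.001, 0.909], [0.001, -1.0, -0.001]]
wrist_force: [-0.2, 0.4, -1.0]
gripper_width: 0.0391
t 33.2 shift [226.1   0.2 174.9] |d| 285.8 rot [ 0.0011 -0.6783  0.0005] at [ 0.5128 -0.1141  0.1631]
```

View pics/w18.png

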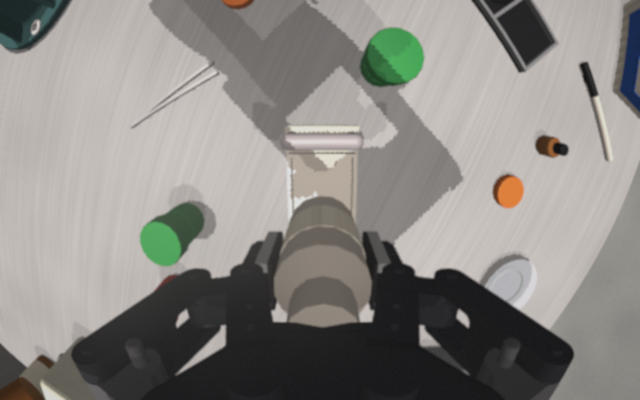

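Bottle a is held upright and its seat is empty. On to rack y = −99.

```bash
python3 -m crank '[[[5,0,4],[0,-0.02,0],0],[[20,0,15],[0,-0.07,0],0],[[42,0,32],[0,-0.14,0],0],[[66,0,51],[0,-0.21,0],0],[[90,0,69],[0,-0.28,0],0],[[114,0,88],[0,-0.35,0],0],[[138,0,107],[0,-0.42,0],0],[[162,0,125],[0,-0.49,0],0],[[184,0,142],[0,-0.56,0],0],[[202,0,156],[0,-0.63,0],0]]'
python3 -m crank '[[[11,0,4],[0,-0.03,0],0],[[21,0,8],[0,-0.047,0],0],[[28,0,9],[0,-0.047,0],0],[[30,0,10],[0,-0.047,0],0],[[30,0,10],[0,-0.047,0],0],[[30,0,10],[0,-0.047,0],0],[[30,0,10],[0,-0.047,0],0],[[30,0,10],[0,-0.047,0],0],[[30,0,10],[0,-0.047,0],0],[[30,0,10],[0,-0.047,0],0]]'
python3 - <<'E'
from h import *
im=get_image("wrist")
cv2.imwrite("pics/w19.png",im[:,:,::-1])
go([.6454,.1391,.0415],63.5)
E
```

```text
t: 34.2
tcp_pos: [0.6311, 0.114, 0.161]
tcp_rot: [[0.485, -0.002, -0.875], [0.875, 0.0, 0.485], [-0.001, -1.0, 0.002]]
wrist_force: [0.5, -0.0, -1.8]
gripper_width: 0.0389
t: 35.2
tcp_pos: [0.6371, 0.1428, 0.1624]
tcp_rot: [[0.448, 0.0, -0.894], [0.894, -0.0, 0.448], [-0.0, -1.0, -0.0]]
wrist_force: [-0.9, 0.4, -0.5]
gripper_width: 0.0391
t 35.25 shift [  0.4 120.9  -9.1] |d| 121.3 rot [ 0.0001 -0.0014 -0.0001] at [0.6371 0.1429 0.1624]
```

View pics/w19.png

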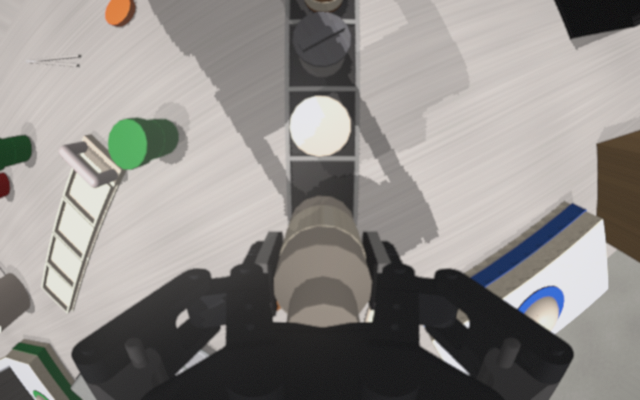

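The rack is aligned in x, and a 9 mm shift along the row is needed (divider at row 158, should be ~150). Shifting while lowering.

```bash
python3 -m crank '[[[0,3,-4],[0,0,0],0],[[0,14,-9],[0,0,0],0],[[0,32,-9],[0,0,0],0],[[0,52,-9],[0,0,0],0],[[0,72,-9],[0,0,0],0],[[0,90,-9],[0,0,0],0],[[0,104,-9],[0,0,0],0],[[0,113,-9],[0,0,0],0],[[0,118,-9],[0,0,0],0],[[0,120,-9],[0,0,0],0]]'
python3 - <<'E'
from h import *
go([.6454,.1391,.0407],63.5)
E
```

```text
t: 36.25
tcp_pos: [0.6452, 0.1389, 0.042]
tcp_rot: [[0.447, -0.0, -0.894], [0.894, -0.0, 0.447], [-0.0, -1.0, 0.0]]
wrist_force: [-0.7, 0.8, -0.6]
gripper_width: 0.0389
t 36.25 shift [ 0.2  1.3 -0.1] |d| 1.4 rot [-0.0001 -0.0013 -0.0002] at [0.6452 0.1389 0.042 ]
```

```bash
python3 -m crank '[[[0,0.5,0],[0,0,0],0],[[0,1,0],[0,0,0],0],[[0,1.4,0],[0,0,0],0],[[0,1.4,0],[0,0,0],0],[[0,1.4,0],[0,0,0],0.55],[[0,1.4,0],[0,0,0],0.65],[[0,1.4,0],[0,0,0],0.8],[[0,1.4,0],[0,0,0],1],[[0,1.4,0],[0,0,0],1],[[0,1.4,0],[0,0,0],1]]'
python3 - <<'E'
from h import *
im=get_image("wrist")
cv2.imwrite("pics/w20.png",im[:,:,::-1])
E
```

```text
t: 37.25
tcp_pos: [0.6451, 0.139, 0.041]
tcp_rot: [[0.447, -0.0, -0.894], [0.894, -0.0, 0.447], [-0.0, -1.0, -0.0]]
wrist_force: [0.1, -0.6, 0.1]
gripper_width: 0.0855
```

View pics/w20.png

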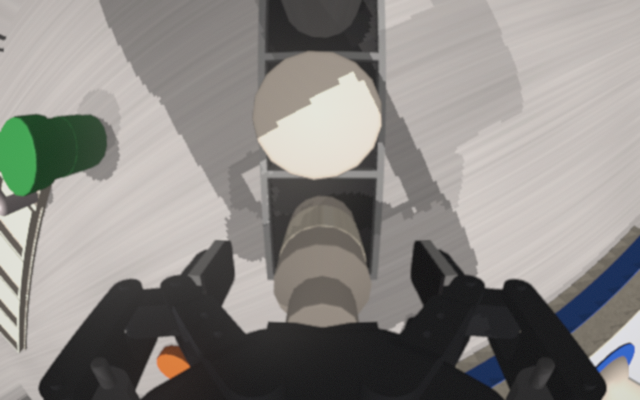

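Bottle a stands in the end pocket. I'll rise, back off, and check all four.

```bash
python3 -m crank '[[[0,-10,0],[0,0,0],1],[[0,-35,0],[0,0,0],1],[[0,-70,0],[0,0,0],1],[[0,-105,0],[0,0,0],1],[[0,-140,-10],[0,0,0],1],[[0,-175,-35],[0,0,0],1],[[0,-200,-65],[0,0,0],1],[[0,-210,-90],[0,0,0],1],[[0,-210,-100],[0,0,0],1],[[0,-210,-100],[0,0,0],1]]'
python3 - <<'E'
from h import *
c=calibration("wrist");im=get_image("wrist");t=get_image("top");s=get_image("scene")
cv2.imwrite("pics/w21.png",im[:,:,::-1])
import pickle;pickle.dump((c,im,t,s),open("w21.pkl","wb"))
cv2.imwrite("pics/t21.png",cv2.resize(t[138:254,190:280],None,fx=5,fy=5,interpolation=cv2.INTER_CUBIC)[:,:,::-1])
cv2.imwrite("pics/s21.png",cv2.resize(s[130:240,330:430],None,fx=5,fy=5,interpolation=cv2.INTER_CUBIC)[:,:,::-1])
E
```

```text
t: 38.3
tcp_pos: [0.7349, 0.0935, 0.2505]
tcp_rot: [[0.448, -0.0, -0.894], [0.894, -0.0, 0.448], [-0.0, -1.0, 0.0]]
wrist_force: [-0.2, 0.3, -0.3]
gripper_width: 0.0857
```

View pics/w21.png

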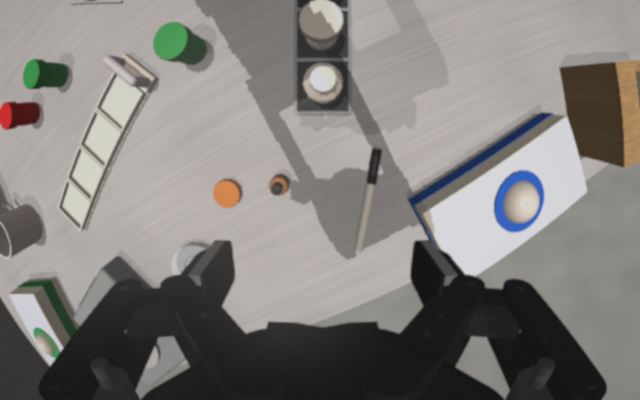

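View pics/t21.png

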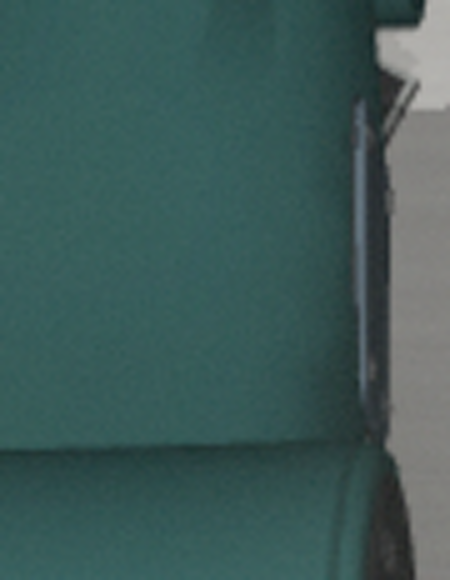

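View pics/s21.png

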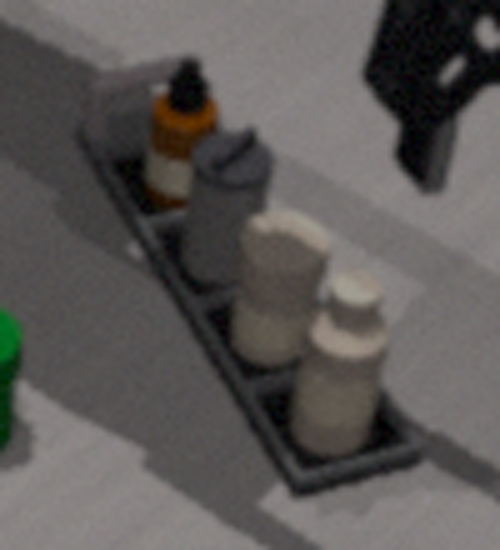

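The scene view shows all four upright in their pockets in the right order. The arm blocks the top camera, so I'll move aside and measure.

```bash
python3 -m crank '[[[-15,0,0],[0,0,0],1],[[-50,0,0],[0,0,0],1],[[-90,0,0],[0,0,0],1],[[-130,0,0],[0,0,0],1],[[-170,0,0],[0,0,0],1],[[-210,0,0],[0,0,0],1],[[-245,0,0],[0,0,0],1],[[-270,0,0],[0,0,0],1],[[-280,0,0],[0,0,0],1],[[-280,0,0],[0,0,0],1]]'
python3 - <<'E'
from h import *
t=get_image("top");cv2.imwrite("pics/t22f.png",t[:,:,::-1])
cv2.imwrite("pics/t22.png",cv2.resize(t[138:254,190:280],None,fx=5,fy=5,interpolation=cv2.INTER_CUBIC)[:,:,::-1])
E
```

```text
t: 39.45
tcp_pos: [0.608, -0.157, 0.2509]
tcp_rot: [[0.449, -0.001, -0.894], [0.894, 0.0, 0.449], [-0.0, -1.0, 0.001]]
wrist_force: [0.9, -0.7, 1.0]
gripper_width: 0.0859
```

View pics/t22.png

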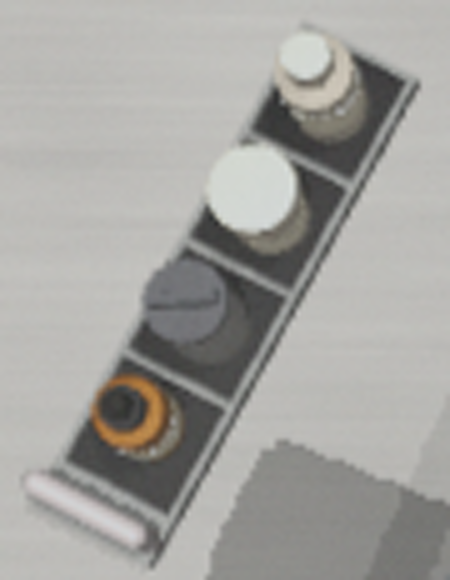

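Tops: a (305,55), b (253,187), d (185,301), c (122,406). I'll convert these to the rack frame.

Run:
```python
from h import *
px=(np.array([(305,55),(253,187),(185,301),(122,406)],float)+.5)/5-.5+[190,138]
T=onz("top",px,[.105,.077,.079,.097])
a=np.radians(63.5);R=np.array([[np.cos(a),-np.sin(a)],[np.sin(a),np.cos(a)]])
print((T[:,:2]-[.5568,.1832])@R*1000)
```

```text
[[   1.4614 -100.9078]
 [  -0.8433  -34.2838]
 [   0.5491   32.1935]
 [  -2.2673   92.6938]]
```

Run:
```python
from h import *
print(ctrl.sign_off(), ctrl.get_state()["t"])
```

```text
the job is handed in; nothing more can be done
the job is handed in; nothing more can be done
```

I moved all four containers into the rack in reverse order and handed the job in at about 40 s. From the rack's handle they stand as dropper (c), canister (d), jar (b), tall bottle (a). Each was set down upright, and the wrist readings showed no hard contact.

- **Position:** The last top view puts the tops at x / y of a +1.5 / −100.9, b −0.8 / −34.3, d +0.5 / +32.2 and c −2.3 / +92.7 mm in the rack frame.
- **Largest error:** That is under 3 mm from the pocket middles, except for c, which reads 6 mm off along the rack. An earlier wrist view showed c centred. Both are within the 14 mm allowed.
- **Upright:** In the scene view all four stand upright in their pockets. I did not measure tilt or height as numbers.
- **Gripper:** It was open and well clear of everything at the end. No check failed.

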